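# Eject a spent sample from the analyser's sample block with the ejector rod

### The arm

A 7-joint arm with a two-finger parallel gripper is mounted at the origin on the work surface. World frame = base frame: x ahead of the robot, y to its left, z up, the work surface at z = 0. Lengths are in m, angles in rad, forces in N, time in s.
With the tool pointing down it reaches from about 0.4 to 0.875 m from the base axis. Payload 19.3 kg.
Tool frame: the origin (TCP) lies at the very end of the fingers, on their centre line; the grasp point (between the pads) lies bot.grasp_offset behind it (bot.grasp_offset is the distance from the TCP to the grasp point, in m); z points along the fingers, y is the direction in which the jaws open and shut (so a half turn about z gives the same grasp; the last joint's range is limited). The gripper opens to 85 mm and grips with 20 to 120 N. Pads are 22 mm wide; open, the fingers measure 114 mm over their backs; the gripper's body (76 mm by 85 mm) begins 54 mm behind the grasp point. The pads swing forward as they close: fully open they stand 13 mm farther back than shut.
Start: joints at [-1.362, 0.521, -0.036, 1.599, 0.021, 1.021, -0.113], TCP at [0.172, 0.601, 0.197] pointing down, gripper open.
Joint ranges: [-2.91, 2.91], [-0.3, 2.13], [-1.5, 1.42], [0.17, 2.43], [-1.26, 4.41], [0.16, 1.93], [-2.52, 2.52]. Speed limits (rad/s): [1.89, 1.89, 2.39, 2.39, 3.01, 3.01, 3.01].

### API

Orientations are given as [roll, pitch, yaw] about the fixed x, y, z axes, in that order (R = Rz(yaw) Ry(pitch) Rx(roll)).
In Python, from workcell import bot gives the robot as it stands. The module is installed in compiled form; this text tells all that it offers.
- The arm moves only by the shell command python3 -m handwheel 'ROWS' [OPENING] [FORCE]. ROWS is JSON, a list of rows, each a list of 6 numbers: the shift along the tool's x, y, z as a fraction of full scale, then the turn, a rotation vector about the tool's x, y, z as a fraction of full scale. In form: [[x, y, z, rx, ry, rz], ...]. A call has 1 to 8 rows; each row shifts and turns the commanded pose from where the row before left it, along the tool's axes as they then stand; what a row does not reach is not made up. Full scale, the value 1, is 0.025 m for a shift and 360 degrees for a turn. A row lasts 1/8 s, in which the tool goes at most 62.5 mm and 10.7 degrees, less where a joint would pass 70% of its speed; a pose out of reach is approached as far as the arm can. A call with a number of a shift or a turn outside -1 to 1 is refused whole. A call with a gripper value outside its range is refused whole. OPENING is the closure, from -1 (fully open) to 1 (shut), set as the call begins (- or left out, the last holds). The fingers move at their own pace and stop on an object; FORCE is the grip in N (left out, the last holds). Time passes only in rows, so rows that do not move let the fingers close. It gives the time, the measured TCP pose, the force and the opening at its end, in the units of the state.
- bot.observe(): the state, without advancing time (a new reading comes with each control period).
- bot.grab_frame(name): name is "scene" or "top" or "wrist"; returns a dict with "pixels" (480x640x3 uint8, blue, green, red), "vertical_fov" (degrees; the focal length in pixels is half the picture's height over the tangent of half this angle, whatever the lens; pixels are square), "cx", "cy" (the principal point, pixels), "R" (3x3) and "t" (3): a world point X has camera coordinates R X + t. Camera axes: x right, y down, z forward; pixel columns grow to the right and rows downward; lengths in m; the calibration is good to about 2 mm. A picture is of the moment at which its call begins. There is no depth.
- bot.job_done(): hands the job in, once; it reports no verdict.
Trained networks look in a picture, given as the dict that the camera call returned (one of the last four; its "shot" number tells which), for a name from the list of things; names that differ only in an ending like _2 or _b are one class to them, and where a whole thing is asked for, a point or a joint stands for the part that bears it (a point fixed in the world has none). Each returns a list of dicts, best first, with "score" (0 to 1); they miss things now and then, are a little off and sometimes report something else, mostly with a low value. They report only what shows in the picture. A call takes as long as a camera call. They do not tell look-alikes from the thing itself.
- bot.trace(picture, thing): "region" (480x640 bool, what is visible of it) and "point" ([column, row] in pixels, amid what is visible of it).
The state is a dict: "clock": time; "qpos": joint angles; "qd": joint speeds; "joint_efforts": joint torques, N m; "position": TCP position; "tool_rot": TCP orientation; "force": force on the tool from outside, world axes, zero at the start; "moment": the same for the moment, N m; "grip_width": finger opening in m.
Only numpy, scipy, OpenCV 4.12 (cv2) and the standard library are available. Lean on these libraries where they do the work, as an engineer would, in place of code of your own. Each camera call takes 0.05 s, during which the arm holds its last target.

### The job

Push the spent sample slug out of the sample block into its catch tray with the collared ejector rod from the rack. Take the rod by its long shaft, between tip and collar, and push it tip first about halfway into the bore's open mouth, let go of it there, then take it again by the stub behind the collar and push it gently home until the collar sits against the block; leave the rod there and let go. Leave the short rod, the beaker and the crucible where they are.

Things in the scene. Friction and masses are not known exactly. Their poses are not given: they have to be found in the camera images.
- block: the fixed sample block: aluminium, 80 mm wide (x), 140 mm long (y), top 95 mm above the bench, on a grey base 120 x 150 x 25 mm. A round bore 14 mm across runs right through along y, axis 60 mm above the bench: mouth in the -y face, exit in the +y face, insertion along +y. A fixed steel catch tray, 100 x 110 mm, 32 mm high, adjoins the exit end. Origin: centre of the underside; z up
- mouth (a point): centre of the bore's mouth in the block's -y face, 60 mm above the bench, ringed by a thin dark line; axes as the block's, +y runs into the bore. The mouth's edge is sharp. A rod let go partway in lies on the bore's floor and its tail sags by up to about 0.03 rad; pushed on at that slant, or with the tail held off the bore's axis, it binds: level it and ease it sideways and up or down as the forces tell
- exit (a point): centre of the bore's exit in the block's +y face, 140 mm beyond the mouth, same height
- tray (a point): centre of the catch tray's floor, 3 mm above the bench, 61 mm beyond the exit; axes as the block's. Inside the tray measures 94 mm (x) by 104 mm (y)
- slug: the spent sample: a dark steel cylinder 12 mm in diameter, 25 mm long, about 22 g, lying loose inside the bore, its near end 70 to 110 mm behind the mouth; out of sight at the start. Origin: its centre; y along its axis
- rack: grey rod rack, fixed: base 150 x 160 x 8 mm (x, y, z), two places 45 mm either side of its centre along x. Each has two open V rests, 9 mm thick, centred at y = +50 and -64.5 mm; rods lie in them along y, their axis 55 mm above the bench. Between the rests a rod is free all round down to the base. Origin: centre of its underside
- rod: ejector rod: steel, 12 mm diameter, 200 mm long, about 200 g. Shaft 150 mm long, last 5 mm tapered to 7 mm; then a collar 24 mm across, 6 mm thick; then a stub 44 mm long. Lies in either place of the rack, tip to the rack's +y. Origin: on its axis, halfway along (it balances about 6 mm behind this); +y points to the tip; may be rolled about y. Held far from its balance point it may droop
- rod_tip (a point): centre of the rod's tapered tip, 100 mm ahead (+y) of the rod's origin; axes as the rod's
- rod_collar (a point): centre of the collar's front face (the face that comes to rest against the block), 50 mm behind (-y) the rod's origin; the stub begins 6 mm further back
- rod_end (a point): centre of the rod's rear end, 100 mm behind the rod's origin
- short_rod: a plain steel rod without collar, 12 mm in diameter, 155 mm long, in the rack's other place; not needed. Origin: its middle; y along its axis
- beaker: an open glass beaker, 66 mm across, 85 mm high, standing on the bench; not needed. Origin: centre of its underside
- crucible: a small white ceramic crucible, 42 mm across, 34 mm high, standing on the bench; not needed. Origin: centre of its underside
Not all that is in view belongs to the job. Leave any pink or purple look-alike of the rod alone.

How it is judged:
On the way, in this order (a step that is already met when the one before it is completed fails the run):
1. the rod, held by its shaft ahead of the collar, has its tip 50 to 125 mm deep in the bore (y of rod_tip in the frame of mouth between 0.05 and 0.125 m and x of rod_tip in the frame of mouth between -0.004 and 0.004 m and z of rod_tip in the frame of mouth between -0.004 and 0.004 m and contact force between the fingers and rod above 0.5 N and y of the grasp point in the frame of rod above -0.05 m), for 0.1 s.
2. the fingers have let go of the rod, which stays with its tip 50 to 125 mm deep in the bore (y of rod_tip in the frame of mouth between 0.05 and 0.125 m and x of rod_tip in the frame of mouth between -0.004 and 0.004 m and z of rod_tip in the frame of mouth between -0.004 and 0.004 m and contact force between the fingers and rod below 0.05 N), for 0.2 s.
3. the fingers are on the rod again, behind the collar, while its tip is still 50 to 135 mm deep (y of rod_tip in the frame of mouth between 0.05 and 0.135 m and x of rod_tip in the frame of mouth between -0.004 and 0.004 m and z of rod_tip in the frame of mouth between -0.004 and 0.004 m and contact force between the fingers and rod above 0.5 N and y of the grasp point in the frame of rod below -0.056 m), for 0.1 s.
At the end, for the whole second after the job is handed in: the rod lies in the bore with the collar's front face within 3 mm of the block's mouth face, its tip within 4 mm of the bore's axis across and its axis within 0.05 rad of the bore's; the slug lies inside the catch tray (centre below 35 mm); rod and slug are at rest and the rod is released (y of rod_collar in the frame of mouth between -0.003 and 0.003 m and angle between the y axis of rod and the y axis of block, either way round below 0.05 rad and x of rod_tip in the frame of mouth between -0.004 and 0.004 m and z of rod_tip in the frame of mouth between -0.004 and 0.004 m and x of slug in the frame of tray between -0.047 and 0.047 m and y of slug in the frame of tray between -0.054 and 0.052 m and height (world z) of slug between 0 and 0.035 m and linear speed of slug below 0.03 m/s and linear speed of rod below 0.02 m/s); the robot touches nothing.
It fails at once if the rod is forced against the block with more than 80 N (contact force between rod and block above 80 N).
It fails at once if the short rod is moved more than 20 mm (distance of short_rod from where it was at the start of the episode above 0.02 m).
It fails at once if the beaker is moved more than 30 mm (distance of beaker from where it was at the start of the episode above 0.03 m).
It fails at once if the crucible is moved more than 30 mm (distance of crucible from where it was at the start of the episode above 0.03 m).
It also fails if it takes over 61 s, if anything falls off the work surface, if the arm or the gripper's body presses on something with over 40 N, if the wrist force passes 120 N, or if a joint passes its speed limit or range.

## Working session

There is one attempt and no reset: what is moved stays moved. The work goes in short steps, Python scripts to look and compute and a shell command to move; the robot and the scene stay as the last step left them, time stands still between calls to the robot, and variables do not carry over. Pictures are saved under pics/ and viewed, and the job is handed in when it is done.

```bash
mkdir -p pics
python3 - <<'E'
from workcell import bot
import cv2
print(bot.observe(), bot.grasp_offset)
for n in ["scene","top","wrist"]:
    f=bot.grab_frame(n); cv2.imwrite(f"pics/{n}0.png",f["pixels"]); print(n,f["vertical_fov"],f["cx"],f["cy"],f["R"],f["t"])
    if n!="wrist":
        for th in ["rod","short_rod","block","rack","beaker","crucible"]:
            print(th,[(round(d["score"],2),[round(float(v)) for v in d["point"]],int(d["region"].sum())) for d in bot.trace(f,th)][:4])
E
```

```text
{'clock': 0.0, 'qpos': array([-1.36218455,  0.52203151, -0.03630191,  1.60001098,  0.02119922,
        1.02106533, -0.1128244 ]), 'qd': array([ 7.14401319e-04,  1.28329977e-05,  1.33090256e-03,  1.14375137e-03,
        1.13540009e-03, -6.89015778e-04, -8.94065992e-05]), 'joint_efforts': array([ 1.54035615e-04, -9.27130008e+01,  1.98020071e+00, -3.69907236e+01,
        1.80138083e-02,  8.55238759e-03,  6.61915919e-05]), 'position': array([0.1719585 , 0.60049319, 0.19651406]), 'tool_rot': array([-3.14046609e+00,  9.16845999e-05,  2.86272409e+00]), 'force': array([0.02677017, 0.01321173, 0.85109871]), 'moment': array([-0.02959029, -0.01854929,  0.00149611]), 'grip_width': 0.08529831602974446} 0.0187
scene 52.62891742305746 318.08836841868634 237.36142135048604 [[-0.46765173  0.88383146  0.01199155]
 [ 0.53802153  0.29538866 -0.78947981]
 [-0.70130927 -0.36274989 -0.61365938]] [ 0.29389033 -0.20583988  1.53809394]
rod [(0.79, [450, 232], 334), (0.78, [250, 207], 383), (0.64, [253, 179], 159)]
short_rod [(0.76, [242, 228], 273)]
block [(0.74, [411, 277], 6052)]
rack [(0.9, [250, 233], 204
[... 165 characters left out ...]
35501 -0.99987289  0.01007768]
 [-0.99370941 -0.01339948 -0.11118479]
 [ 0.11130569 -0.0086406  -0.99374865]] [-0.0728717   0.54185122  1.17839285]
rod [(0.96, [181, 375], 524), (0.68, [415, 281], 599), (0.68, [474, 369], 584)]
short_rod [(0.77, [411, 239], 454)]
block [(0.67, [197, 266], 6766), (0.35, [408, 237], 341)]
rack [(0.58, [406, 261], 4321)]
beaker [(0.86, [284, 134], 935)]
crucible [(0.86, [284, 315], 306), (0.41, [413, 280], 588)]
wrist 71.26326586594519 321.79843790613245 237.60800141176028 [[ 2.74444891e-01  9.61602765e-01  3.53105701e-04]
 [ 9.23646773e-01 -2.63714228e-01  2.78085320e-01]
 [ 2.67500732e-01 -7.59929503e-02 -9.60556313e-01]] [-0.62572144 -0.03699491  0.37798919]
```

View pics/scene0.png

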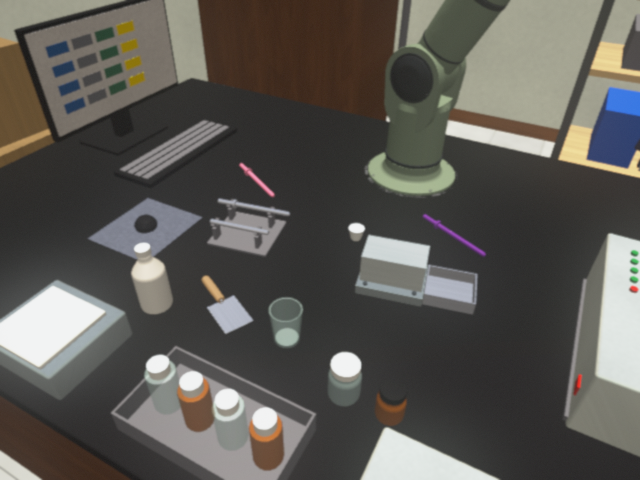

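View pics/top0.png

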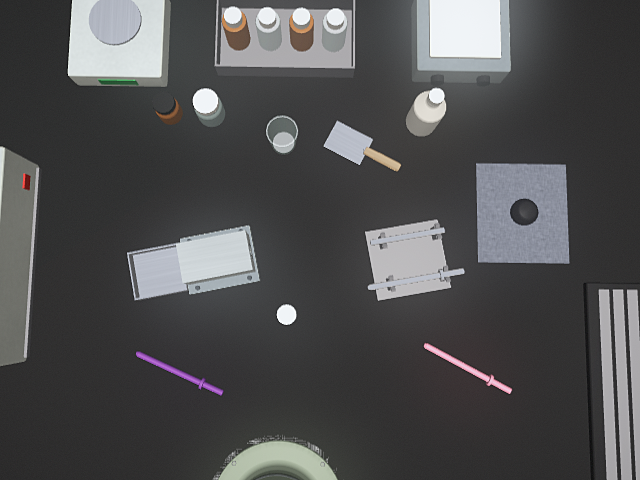

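Candidates in top view: collared steel rod (415,281), plain short rod (411,239), purple look-alike (181,375), pink look-alike (474,369). The steel one with the collar, at (415,281), is the right one. I'll check it in a close crop and measure.

```bash
cat > h.py <<'E'
import numpy as np, cv2
from scipy.spatial.transform import Rotation as Ro
def foc(f): return 240/np.tan(np.radians(f["vertical_fov"])/2)
def proj(f,X):
    X=np.atleast_2d(X); c=X@np.array(f["R"]).T+np.array(f["t"]); F=foc(f)
    return np.c_[F*c[:,0]/c[:,2]+f["cx"],F*c[:,1]/c[:,2]+f["cy"]]
def back(f,p,z):
    p=np.atleast_2d(p).astype(float); F=foc(f)
    d=np.c_[(p[:,0]-f["cx"])/F,(p[:,1]-f["cy"])/F,np.ones(len(p))]
    R=np.array(f["R"]); d=d@R; c=-R.T@np.array(f["t"])
    s=(z-c[2])/d[:,2]; return c+d*s[:,None]
def crop(f,x0,y0,x1,y1,k,name):
    cv2.imwrite("pics/"+name,cv2.resize(f["pixels"][y0:y1,x0:x1],None,fx=k,fy=k,interpolation=cv2.INTER_CUBIC))
E
python3 - <<'E'
from workcell import bot
from h import *
f=bot.grab_frame("top")
crop(f,355,210,475,310,6,"rack_crop.png"); crop(f,120,215,270,310,5,"block_crop.png")
for th in ["rod","short_rod","block","rack"]:
    for d in bot.trace(f,th)[:3]:
        r=d["region"]; ys,xs=np.nonzero(r); c=cv2.minAreaRect(np.c_[xs,ys].astype(np.float32))
        print(th,d["score"],cv2.boxPoints(c).round(1).tolist())
E
```

```text
rod 0.97 [[421.79998779296875, 347.0], [427.5, 337.3999938964844], [512.7999877929688, 387.20001220703125], [507.20001220703125, 396.79998779296875]]
rod 0.84 [[367.0, 280.70001220703125], [462.70001220703125, 267.79998779296875], [463.8999938964844, 277.1000061035156], [368.29998779296875, 289.8999938964844]]
rod 0.74 [[134.39999389648438, 356.20001220703125], [139.60000610351562, 345.79998779296875], [224.39999389648438, 388.20001220703125], [219.1999969482422, 398.6000061035156]]
short_rod 0.83 [[369.20001220703125, 239.60000610351562], [443.3999938964844, 226.6999969482422], [444.3999938964844, 232.60000610351562], [370.29998779296875, 245.5]]
block 0.69 [[124.9000015258789, 248.39999389648438], [249.3000030517578, 224.1999969482422], [260.3999938964844, 281.5], [136.0, 305.70001220703125]]
rack 0.77 [[363.3999938964844, 231.5], [438.8999938964844, 218.0], [451.3999938964844, 287.6000061035156], [375.79998779296875, 301.1000061035156]]
rack 0.64 [[265.0, 116.0], [297.0, 116.0], [297.0, 154.0], [265.0, 154.0]]
rack 0.23 [[366.79998779296875, 280.8999938964844], [462.6000061035156, 266.6000061035156], [464.1000061035156, 276.70001220703125], [368.29998779296875, 291.0]]
```

View pics/rack_crop.png

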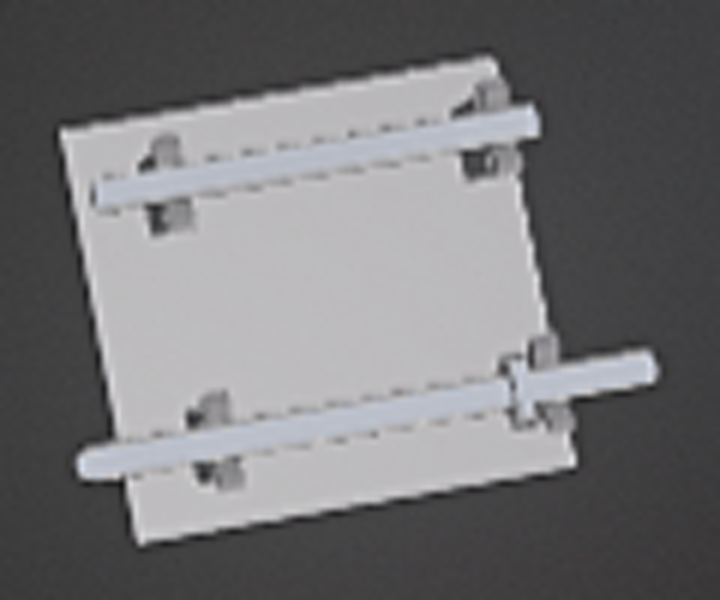

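View pics/block_crop.png

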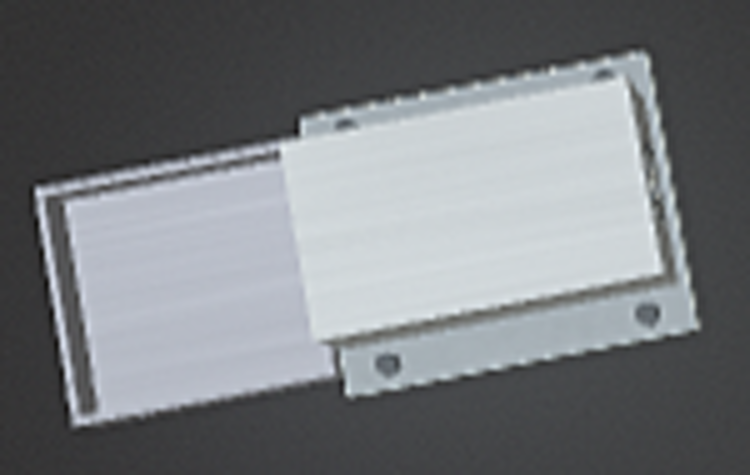

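Run:
```python
from workcell import bot
from h import *
f=bot.grab_frame("top")
c=back(f,[[176,244.6],[245.6,230.4],[252.4,269.4],[182.6,283.2]],0.095); print(c.round(4))
n=lambda v:np.linalg.norm(v)
print("edges",n(c[0]-c[1]),n(c[1]-c[2]),n(c[2]-c[3]),n(c[3]-c[0]))
d=(c[0]-c[1])+(c[3]-c[2]); a=np.arctan2(d[1],d[0]); print("block +y dir",np.degrees(a)); 
ctr=c.mean(0); u=np.array([np.cos(a),np.sin(a)]); print("ctr",ctr,"mouth",ctr[:2]-0.07*u)
r=back(f,[[368.2,287.1],[464.5,271]],0.058); print(r, n(r[0]-r[1])); d=r[0]-r[1]; print(np.degrees(np.arctan2(d[1],d[0])))
rk=back(f,[[65/6+355,130/6+210],[492/6+355,58/6+210],[575/6+355,463/6+210],[140/6+355,543/6+210]],0.008);print(rk,rk.mean(0)); d=rk[0]-rk[1]+rk[3]-rk[2];print(np.degrees(np.arctan2(d[1],d[0])))
# scene check
s=bot.grab_frame("scene"); crop(s,350,220,490,320,5,"sb.png")
print(proj(s,np.vstack([c,r])).round(1))
```

```text
[[0.5311 0.2056 0.095 ]
 [0.5614 0.0684 0.095 ]
 [0.4838 0.053  0.095 ]
 [0.4548 0.1897 0.095 ]]
edges 0.14051711327409888 0.07911269669272637 0.1397204074474151 0.07793301049667642
block +y dir 102.21975485418308
ctr [0.50779715 0.12916877 0.095     ] mouth [0.52261347 0.06075476]
[[ 0.45323619 -0.18017332  0.058     ]
 [ 0.48866574 -0.37758819  0.058     ]] 0.20056889635823472
100.17441787967947
[[ 0.57394912 -0.1802081   0.008     ]
 [ 0.60215683 -0.33374875  0.008     ]
 [ 0.45725468 -0.36155165  0.008     ]
 [ 0.42707155 -0.20703958  0.008     ]] [ 0.51510805 -0.27063702  0.008     ]
100.7329829110926
[[425.4 268.2]
 [360.6 256.3]
 [368.1 235.3]
 [429.2 246.2]
 [288.3 213.7]
 [217.9 199.8]]
```

View pics/sb.png

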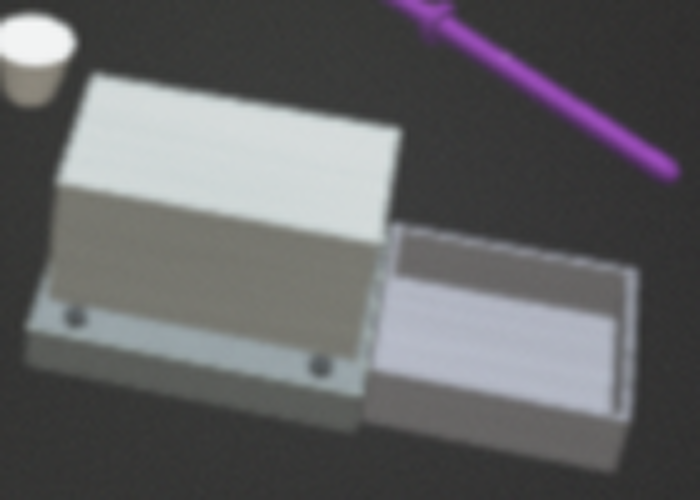

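View pics/wrist0.png

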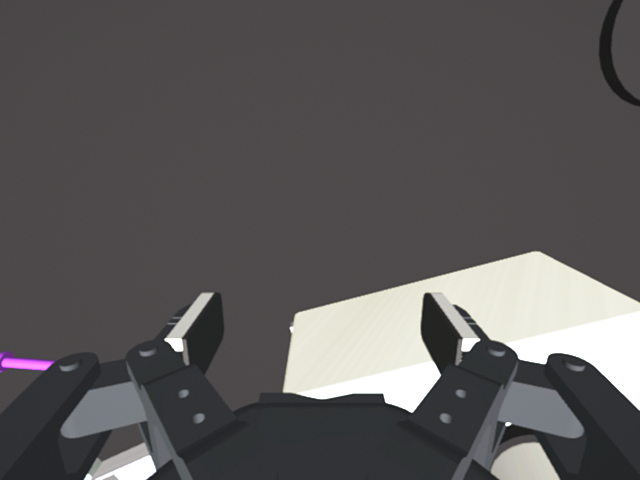

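```bash
python3 -m handwheel '[[0,0,0,0,0,0.0286],[0,0,0,0,0,0.0286],[0,0,0,0,0,0.0286],[0,0,0,0,0,0.0286],[0,0,0,0,0,0.0286],[0,0,0,0,0,0.0286],[0,0,0,0,0,0]]'
cat >> h.py <<'E'
def to(bot,p,yaw=None):
    """shift in tool axes (units of 25mm) and turn (units of 360deg) to reach TCP p, yaw"""
    s=bot.observe(); R=Ro.from_euler('xyz',s["tool_rot"])
    sh=R.inv().apply(np.array(p)-s["position"])
    print("pos",s["position"].round(4),"rpy",s["tool_rot"].round(4),"F",s["force"].round(2),"w",round(s["grip_width"],4),"t",s["clock"])
    print("shift units",(sh/0.025).round(3),"mm",(sh*1000).round(1))
    if yaw is not None:
        q=(R.inv()*Ro.from_euler('xyz',[np.pi,0,yaw])).as_rotvec(); print("turn units",(q/(2*np.pi)).round(4))
E
python3 - <<'E'
from workcell import bot
from h import *
u=np.array([np.cos(np.radians(102.2)),np.sin(np.radians(102.2))])
m=np.array([.5226,.0608])
to(bot,[.56,.22,.2],1.784)
to(bot,[*(m-.12*u),.15],1.784)
E
```

```text
clock: 1.98
position: [0.1718, 0.6009, 0.197]
tool_rot: [3.141, 0.0, 1.786]
force: [1.1, -0.2, -0.3]
grip_width: 0.0853
pos [0.1718 0.6009 0.197 ] rpy [3.1413e+00 2.0000e-04 1.7858e+00] F [ 1.05 -0.19 -0.32] w 0.0853 t 1.975
shift units [-18.198  11.92   -0.111] mm [-455.   298.    -2.8]
turn units [0.     0.     0.0003]
pos [0.1718 0.6009 0.197 ] rpy [3.1413e+00 2.0000e-04 1.7858e+00] F [ 1.05 -0.19 -0.32] w 0.0853 t 1.975
shift units [-28.9    9.09   1.89] mm [-722.5  227.2   47.3]
turn units [0.     0.     0.0003]
```

```bash
python3 -m handwheel '[[-0.97,-0.22,-0.3,0,0,0],[-0.97,-0.22,-0.3,0,0,0],[-0.97,-0.22,-0.3,0,0,0],[-0.97,-0.22,0,0,0,0],[-0.97,-0.22,0,0,0,0],[-0.97,-0.22,0,0,0,0],[-0.97,-0.1,0,0,0,0],[-0.8,0.5,0,0,0,0]]'
python3 -m handwheel '[[-0.8,1,0,0,0,0],[-0.8,1,0,0,0,0],[-0.8,1,0,0,0,0],[-0.8,1,0,0,0,0],[-0.8,1,0,0,0,0],[-0.8,1,0,0,0,0],[-1,1,0,0,0,0],[-1,1,0,0,0,0]]'
python3 - <<'E'
from workcell import bot
from h import *
u=np.array([np.cos(np.radians(102.2)),np.sin(np.radians(102.2))])
m=np.array([.5226,.0608])
to(bot,[*(m-.12*u),.15],1.784)
E
```

```text
clock: 2.98
position: [0.1895, 0.4098, 0.2199]
tool_rot: [3.141, -0.0, 1.791]
force: [0.3, 0.5, -0.7]
grip_width: 0.0855
clock: 3.98
position: [0.4223, 0.2862, 0.2197]
tool_rot: [3.141, -0.0, 1.79]
force: [0.8, 0.4, -0.3]
grip_width: 0.0854
pos [0.4223 0.2862 0.2197] rpy [ 3.1413 -0.      1.7901] F [ 0.77  0.4  -0.28] w 0.0854 t 3.975
shift units [-14.473   1.924   2.789] mm [-361.8   48.1   69.7]
turn units [ 0.    -0.     0.001]
```

```bash
python3 -m handwheel '[[-1,0.2,0,0,0,0.001],[-1,0.2,0,0,0,0],[-1,0.2,0,0,0,0],[-1,0.2,0,0,0,0],[-1,0.2,0,0,0,0],[-1,0.2,0,0,0,0],[-1,0.2,0,0,0,0],[-1,0.2,0,0,0,0]]'
python3 -m handwheel '[[-1,0.2,0.2,0,0,0],[-1,0.1,0.3,0,0,0],[-1,0,0.5,0,0,0],[-1,0,0.5,0,0,0],[-1,0,0.7,0,0,0],[-1,0,0.5,0,0,0],[-0.3,0,0,0,0,0],[0,0,0,0,0,0]]'
python3 - <<'E'
from workcell import bot
from h import *
print(bot.observe()["position"],bot.observe()["qpos"].round(2))
f=bot.grab_frame("wrist"); cv2.imwrite("pics/w1.png",f["pixels"])
m=np.array([.5226,.0608,.06]);u=np.array([-.2113,.9774,0]);x=np.array([.9774,.2113,0]);z=np.array([0,0,1])
print(proj(f,[m,m+.04*x+.035*z,m-.04*x+.035*z]).round(1))
E
```

```text
clock: 4.97
position: [0.5021, 0.0987, 0.2197]
tool_rot: [3.141, 0.0, 1.784]
force: [-0.2, 0.3, -0.1]
grip_width: 0.0854
clock: 5.98
position: [0.5418, -0.0531, 0.1525]
tool_rot: [3.141, -0.0, 1.78]
force: [0.2, -0.4, 0.3]
grip_width: 0.0855
[ 0.54175768 -0.0530981   0.15246696] [-0.33  0.49  0.44  1.88 -0.27  0.84  0.46]
[[327.5  77.7]
 [391.5  67.5]
 [265.4  67.9]]
```

View pics/w1.png

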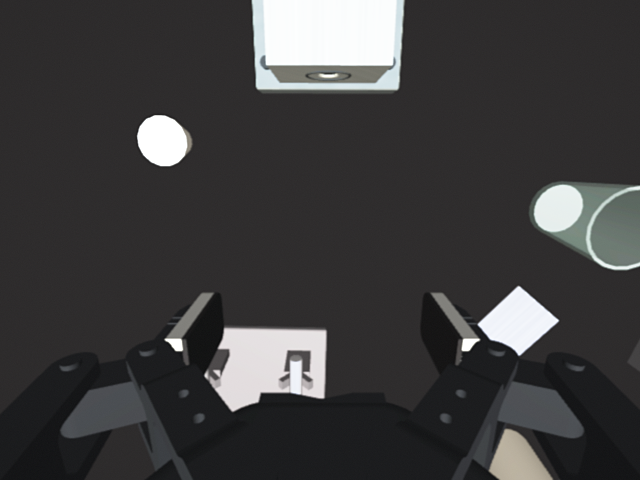

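Run:
```python
from workcell import bot
from h import *
f=bot.grab_frame("wrist"); crop(f,245,50,415,100,4.7,"w1c.png")
```

```text
(no output)
```

View pics/w1c.png

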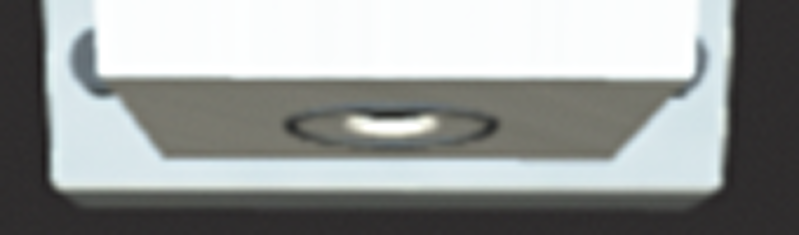

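Run:
```python
from workcell import bot
from h import *
f=bot.grab_frame("wrist")
e=back(f,[[265.2,66.4],[393.3,67.0]],.095); print(e,np.linalg.norm(e[0]-e[1])); d=e[1]-e[0]; a=np.degrees(np.arctan2(d[1],d[0])); print("yaw block",a+90,"mid",e.mean(0))
print(back(f,[[328.4,76.7]],.06), back(f,[[164/4.7+245,157/4.7+50],[612/4.7+245,157/4.7+50]],.025))
base=back(f,[[52/4.7+245,188/4.7+50],[722/4.7+245,188/4.7+50]],.025);print(base,np.linalg.norm(base[0]-base[1]),base.mean(0))
# rod grasp
r=np.radians(100.5); u=np.array([np.cos(r),np.sin(r)]); o=np.array([.47095,-.27888])
print(bot.grasp_offset)
to(bot,[*(o-.015*u),.12],r)
for d in bot.trace(f,"rod")[:3]: print(d["score"],d["point"])
```

```text
[[0.48324745 0.05411028 0.095     ]
 [0.5627592  0.07075325 0.095     ]] 0.08123488615422081
yaw block 101.82215973994445 mid [0.52300333 0.06243176 0.095     ]
[[0.52311128 0.06255074 0.06      ]] [[0.48404298 0.05499594 0.025     ]
 [0.56180671 0.07161624 0.025     ]]
[[0.46539636 0.04581605 0.025     ]
 [0.58228206 0.07079664 0.025     ]] 0.11952530183960743 [0.52383921 0.05830634 0.025     ]
0.0187
pos [ 0.5418 -0.0521  0.1525] rpy [ 3.1409e+00 -3.0000e-04  1.7804e+00] F [0.95 0.6  0.35] w 0.0855 t 6.125
shift units [-8.883 -4.675  1.295] mm [-222.1 -116.9   32.4]
turn units [ 0.0001 -0.0001  0.0042]
```

```bash
python3 -m handwheel '[[-1,-0.52,0,0,0,0.004],[-1,-0.52,0,0,0,0],[-1,-0.52,0,0,0,0],[-1,-0.52,0,0,0,0],[-1,-0.52,0,0,0,0],[-1,-0.52,0.1,0,0,0],[-1,-0.52,0.2,0,0,0],[-1,-0.52,0.2,0,0,0]]'
python3 -m handwheel '[[-0.9,-0.45,0.4,0,0,0],[0,0,0.3,0,0,0],[0,0,0,0,0,0]]'
python3 - <<'E'
from workcell import bot
from h import *
f=bot.grab_frame("wrist"); cv2.imwrite("pics/w2.png",f["pixels"])
r=np.radians(100.5); u=np.array([np.cos(r),np.sin(r),0]); o=np.array([.47095,-.27888,.055])
to(bot,[*(o-.015*u)[:2],.12],r)
print(proj(f,[o+.1*u,o+.05*u,o,o-.05*u]).round(1))
for d in bot.trace(f,"rod")[:3]: print(d["score"],d["point"])
E
```

```text
clock: 7.18
position: [0.4764, -0.269, 0.1398]
tool_rot: [3.141, 0.0, 1.755]
force: [0.0, 0.1, -1.0]
grip_width: 0.0854
clock: 7.55
position: [0.4695, -0.2919, 0.1218]
tool_rot: [-3.141, -0.001, 1.754]
force: [-0.1, -0.1, -0.5]
grip_width: 0.0855
pos [ 0.4697 -0.2919  0.1221] rpy [ 3.1416e+00 -5.0000e-04  1.7546e+00] F [-0.51 -0.35  0.32] w 0.0857 t 7.6
shift units [-0.096  0.142  0.085] mm [-2.4  3.6  2.1]
turn units [ 0.     -0.0001  0.0001]
[[326.6  75.4]
 [326.2 153.1]
 [325.9 222.2]
 [325.6 284. ]]
0.85 [115.8, 284.1]
0.71 [327.2, 201.5]
```

View pics/w2.png

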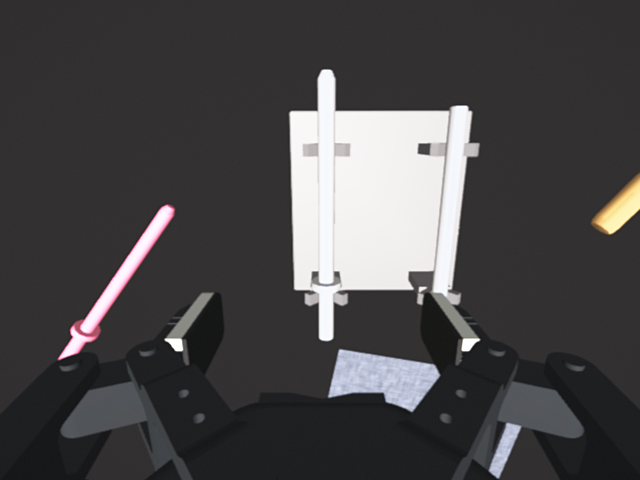

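Run:
```python
from workcell import bot
from h import *
f=bot.grab_frame("wrist"); crop(f,280,55,375,355,2,"w2c.png")
print(back(f,[[326.8,70]],.056),back(f,[[326.5,341]],.053))
t,e=back(f,[[326.8,70]],.057)[0],back(f,[[326.5,341]],.055)[0]; print(np.linalg.norm(t-e),np.degrees(np.arctan2(*(t-e)[:2][::-1])),(t+e)/2)
```

```text
[[ 0.45265969 -0.17751637  0.056     ]] [[ 0.49118314 -0.3801404   0.053     ]]
0.20476566005915303 100.76083165940804 [ 0.47179503 -0.27827816  0.056     ]
```

View pics/w2c.png

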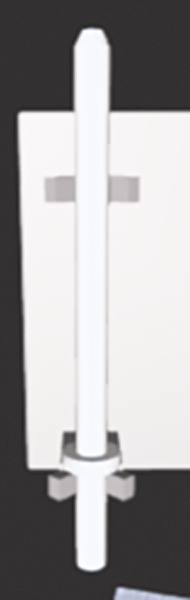

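```bash
python3 -m handwheel '[[-0.07,0.19,0.5,0,0,0],[0,0,0.7,0,0,0],[0,0,0.7,0,0,0],[0,0,0.7,0,0,0],[0,0,0.5,0,0,0],[0,0,0.33,0,0,0],[0,0,0,0,0,0]]'
python3 - <<'E'
from workcell import bot
from h import *
f=bot.grab_frame("wrist"); cv2.imwrite("pics/w3.png",f["pixels"])
to(bot,[.4746,-.2927,.0363],np.radians(100.6))
E
```

```text
clock: 8.57
position: [0.474, -0.2939, 0.0359]
tool_rot: [-3.141, -0.0, 1.753]
force: [0.1, -0.7, 1.9]
grip_width: 0.0854
pos [ 0.4743 -0.2941  0.0364] rpy [3.1416e+00 1.0000e-04 1.7530e+00] F [ 0.16 -0.39 -0.54] w 0.0854 t 8.625
shift units [0.052 0.023 0.005] mm [1.3 0.6 0.1]
turn units [ 0.      0.     -0.0004]
```

View pics/w3.png

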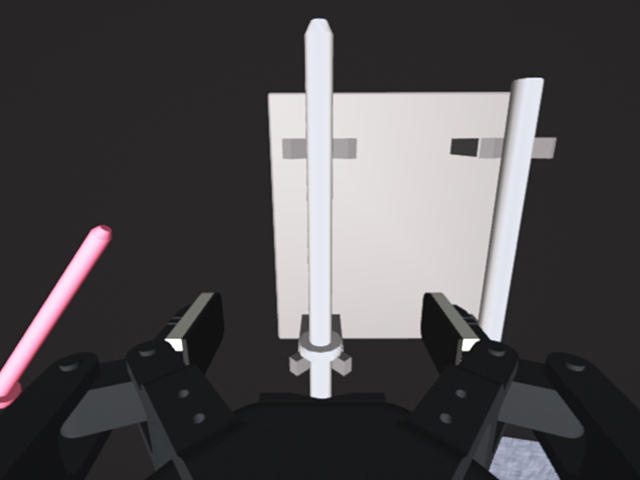

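Run:
```python
from workcell import bot
from h import *
f=bot.grab_frame("wrist"); s=bot.observe(); R=Ro.from_euler('xyz',s["tool_rot"])
for zz in (-.013,-.0317):
  print(zz,proj(f,s["position"]+R.apply([[.011,-.042,zz],[-.011,-.042,zz],[.011,0,zz],[-.011,0,zz],[.011,.042,zz],[-.011,.042,zz]])).round(0).tolist())
print(proj(f,s["position"]+R.apply([[.011,0,-.0187],[-.011,0,-.0187]])))
r=np.radians(100.6);u=np.array([np.cos(r),np.sin(r),0]);o=np.array([.4718,-.278,.055]); print(proj(f,[o+.1*u,o-.05*u,o-.05*u+[0,0,.012],o-.056*u]))
```

```text
-0.013 [[239.0, 261.0], [242.0, 300.0], [321.0, 261.0], [321.0, 300.0], [402.0, 261.0], [399.0, 300.0]]
-0.0317 [[230.0, 275.0], [233.0, 317.0], [320.0, 275.0], [320.0, 318.0], [411.0, 275.0], [407.0, 318.0]]
[[320.46951701 265.15205263]
 [320.48542192 304.83568754]]
[[320.52709574  27.14239627]
 [321.37058938 342.55596794]
 [321.33944814 356.3027833 ]
 [321.39630931 352.17360644]]
```

```bash
python3 -m handwheel '[[0,0,0,0,0,0],[0,0,0,0,0,0],[0,0,0,0,0,0],[0,0,0,0,0,0],[0,0,0,0,0,0],[0,0,0,0,0,0]]' 1 60
python3 -m handwheel '[[0,0,-0.2,0,0,0],[0,0,-0.3,0,0,0],[0,0,-0.6,0,0,0],[0,0,-0.6,0,0,0],[0,0,-0.6,0,0,0],[0,0,-0.5,0,0,0],[0,0,0,0,0,0]]'
python3 - <<'E'
from workcell import bot
from h import *
f=bot.grab_frame("wrist"); cv2.imwrite("pics/w4.png",f["pixels"])
to(bot,[.4746,-.2927,.0363],np.radians(101.9)); s=bot.observe(); print(s["moment"])
R=Ro.from_euler('xyz',s["tool_rot"]); print(proj(f,s["position"]+R.apply([[.115,0,-.0187],[-.035,0,-.0187],[.03,0,-.0187]])))
E
```

```text
clock: 9.43
position: [0.4742, -0.2939, 0.0364]
tool_rot: [-3.142, 0.0, 1.753]
force: [0.6, 0.3, 0.1]
grip_width: -0.0
clock: 10.3
position: [0.4748, -0.2941, 0.1074]
tool_rot: [3.14, 0.001, 1.753]
force: [0.4, 0.1, 0.1]
grip_width: 0.0001
pos [ 0.4744 -0.2939  0.1066] rpy [3.1411e+00 3.0000e-04 1.7533e+00] F [-0.27 -0.09 -0.28] w 0.0002 t 10.35
shift units [0.045 0.013 2.813] mm [ 1.1  0.3 70.3]
turn units [ 0.0001  0.     -0.004 ]
[-0.01452478  0.02739201  0.04413813]
[[319.44493692  30.20247344]
 [319.77104755 343.43462065]
 [319.65018336 227.34349414]]
```

View pics/w4.png

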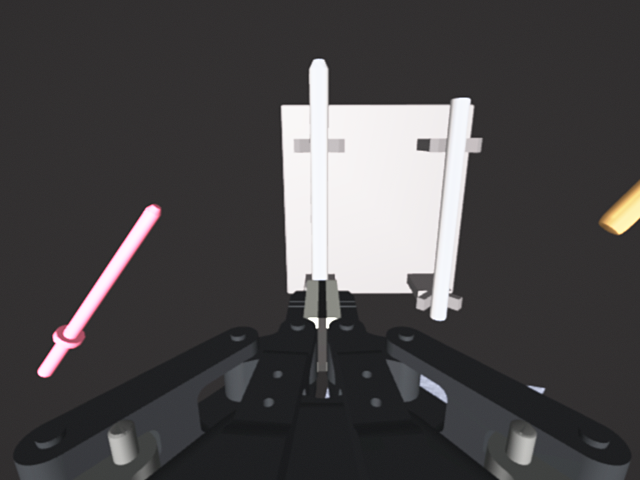

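Run:
```python
from workcell import bot
from h import *
f=bot.grab_frame("wrist"); s=bot.observe(); R=Ro.from_euler('xyz',s["tool_rot"])
im=f["pixels"].copy()
im=cv2.resize(im[180:400,220:420],None,fx=3,fy=3,interpolation=cv2.INTER_CUBIC)
for zz,c in ((0,(0,0,255)),(-.0187,(0,255,0)),(-.04,(255,0,0))):
  for x in (-.011,0,.011):
    p=proj(f,s["position"]+R.apply([x,0,zz]))[0]; q=((p-[220,180])*3).astype(int); cv2.circle(im,tuple(int(v) for v in q),4,c,-1); print(zz,x,p.round(0))
cv2.imwrite("pics/w4c.png",im)
print(back(f,[[319,60]],.057))
g=bot.grab_frame("scene"); crop(g,190,150,330,260,5,"s4.png"); print(proj(g,s["position"]))
```

```text
0 -0.011 [320. 289.]
0 0 [320. 271.]
0 0.011 [320. 252.]
-0.0187 -0.011 [320. 304.]
-0.0187 0 [320. 284.]
-0.0187 0.011 [320. 264.]
-0.04 -0.011 [320. 325.]
-0.04 0 [320. 304.]
-0.04 0.011 [320. 281.]
[[ 0.45204446 -0.17784262  0.057     ]]
[[245.61329643 190.14357398]]
```

View pics/w4c.png

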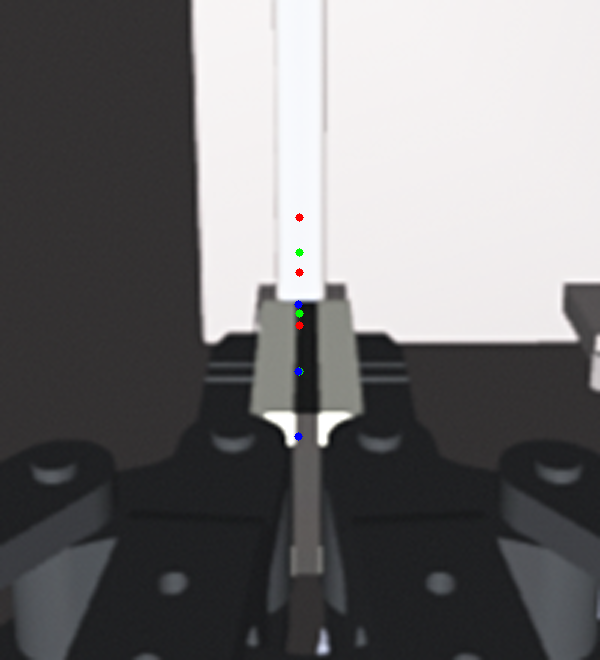

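View pics/s4.png

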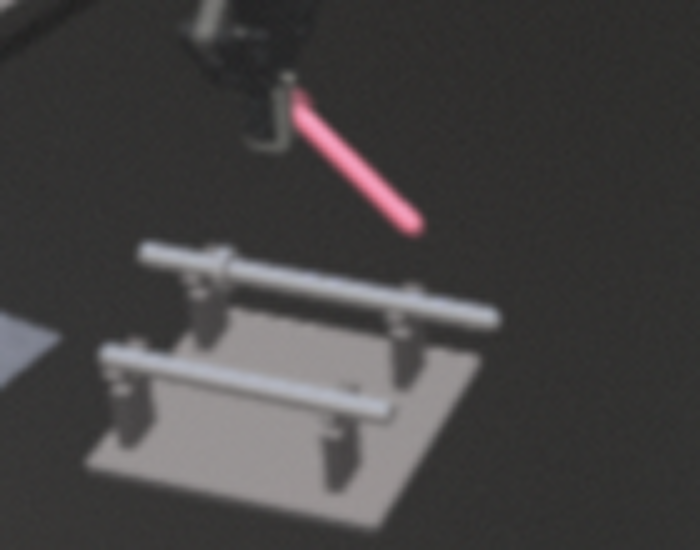

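Run:
```python
from workcell import bot
from h import *
g=bot.grab_frame("scene"); crop(g,200,100,320,200,6,"s5.png");s=bot.observe(); R=Ro.from_euler('xyz',s["tool_rot"])
t=bot.grab_frame("top"); crop(t,350,210,500,330,5,"t5.png")
for x in(-.011,0,.011):
 for z in (0,-.02,-.04):
  P=s["position"]+R.apply([x,0,z]); print(x,z,((proj(g,P)-[200,100])*6).round(0),((proj(t,P)-[350,210])*5).round(0))
```

```text
-0.011 0 [[251. 537.]] [[421. 327.]]
-0.011 -0.02 [[247. 497.]] [[432. 324.]]
-0.011 -0.04 [[242. 456.]] [[444. 321.]]
0 0 [[274. 541.]] [[393. 332.]]
0 -0.02 [[270. 501.]] [[404. 329.]]
0 -0.04 [[266. 460.]] [[415. 326.]]
0.011 0 [[298. 546.]] [[366. 336.]]
0.011 -0.02 [[294. 506.]] [[376. 334.]]
0.011 -0.04 [[291. 465.]] [[387. 331.]]
```

View pics/s5.png

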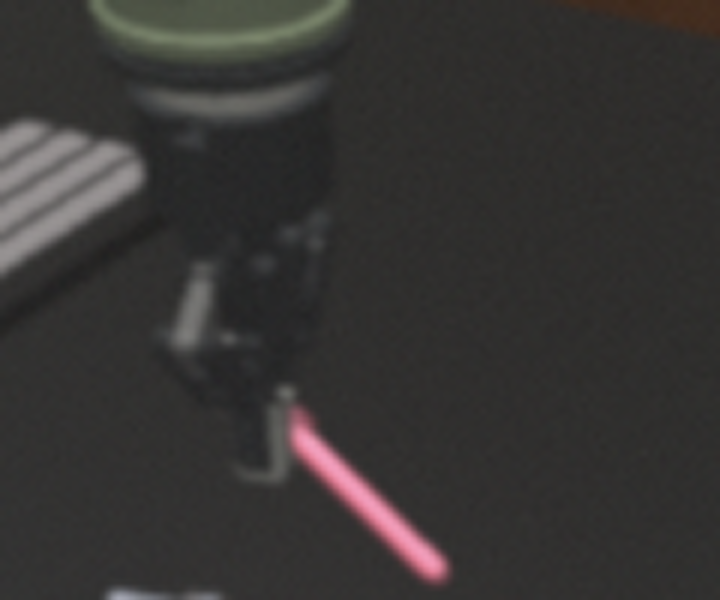

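View pics/t5.png

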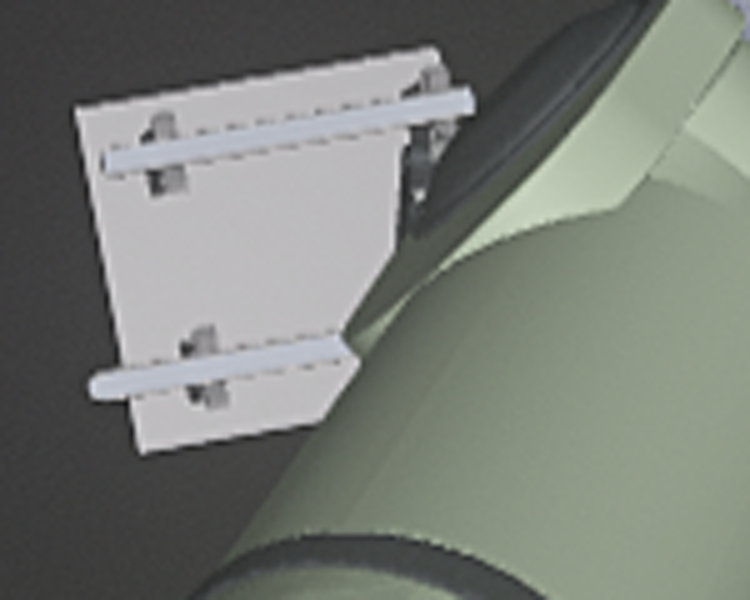

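```bash
python3 -m handwheel '[[0.05,-0.02,0,0,0,0],[0,0,0,0,0,0],[0,0,0,0,0,0],[0,0,0.5,0,0,0],[0,0,0.6,0,0,0],[0,0,0.6,0,0,0],[0,0,0.6,0,0,0],[0,0,0.5,0,0,0]]' -1 60
python3 -m handwheel '[[0,0,0.5,0,0,0],[0,0,0.4,0,0,0],[0,0,0.2,0,0,0],[0,0,0,0,0,0]]'
python3 - <<'E'
from workcell import bot
from h import *
f=bot.grab_frame("wrist"); cv2.imwrite("pics/w6.png",f["pixels"])
to(bot,[.4746,-.2927,.0045],np.radians(100.6))
E
```

```text
clock: 11.55
position: [0.4733, -0.2927, 0.0351]
tool_rot: [-3.141, -0.0, 1.753]
force: [0.5, -0.7, 0.1]
grip_width: 0.0851
clock: 12.05
position: [0.4735, -0.2928, 0.0087]
tool_rot: [-3.141, -0.0, 1.753]
force: [0.7, -0.3, -0.8]
grip_width: 0.0853
pos [ 0.4736 -0.2929  0.009 ] rpy [3.1415e+00 2.0000e-04 1.7531e+00] F [-0.03 -0.4  -0.32] w 0.0851 t 12.1
shift units [-0.001  0.039  0.18 ] mm [-0.   1.   4.5]
turn units [ 0.      0.     -0.0004]
```

View pics/w6.png

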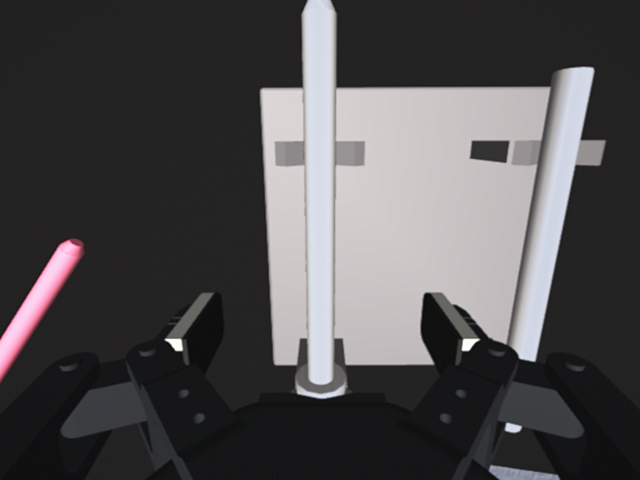

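```bash
python3 -m handwheel '[[0,0.02,0.18,0,0,0],[0,0,0,0,0,0]]'
python3 -m handwheel '[[0,0,0,0,0,0],[0,0,0,0,0,0],[0,0,0,0,0,0],[0,0,0,0,0,0],[0,0,0,0,0,0]]' 1 60
python3 - <<'E'
from workcell import bot
from h import *
f=bot.grab_frame("wrist"); cv2.imwrite("pics/w7.png",f["pixels"])
to(bot,[.4746,-.2927,.0045],np.radians(100.6))
E
```

```text
clock: 12.35
position: [0.474, -0.2926, 0.0042]
tool_rot: [-3.142, -0.0, 1.753]
force: [-0.8, 0.6, 0.5]
grip_width: 0.0855
clock: 12.98
position: [0.4729, -0.2929, 0.0044]
tool_rot: [-3.14, -0.0, 1.753]
force: [-6.2, -0.5, 6.2]
grip_width: 0.0099
pos [ 0.4729 -0.2929  0.0044] rpy [-3.1402e+00 -5.0000e-04  1.7526e+00] F [-6.79 -0.24  7.11] w 0.0097 t 13.025
shift units [-0.005  0.067 -0.004] mm [-0.1  1.7 -0.1]
turn units [-0.0002 -0.0001 -0.0005]
```

View pics/w7.png

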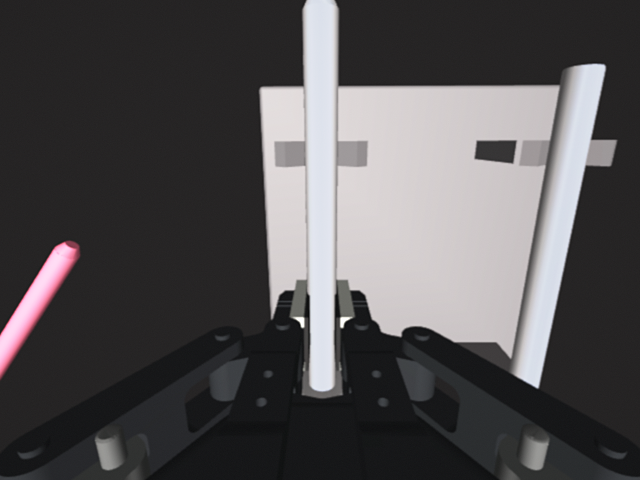

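```bash
python3 -m handwheel '[[0,0,-0.05,0,0,0],[0,0,-0.1,0,0,0],[0,0,-0.2,0,0,0],[0,0,-0.4,0,0,0],[0,0,-0.4,0,0,0],[0,0,-0.2,0,0,0],[0,0,0,0,0,0],[0,0,0,0,0,0]]'
python3 - <<'E'
from workcell import bot
from h import *
f=bot.grab_frame("wrist"); cv2.imwrite("pics/w8.png",f["pixels"])
g=bot.grab_frame("scene"); crop(g,190,130,320,240,5.5,"s8.png")
to(bot,[.4746,-.2927,.0045],np.radians(100.6)); print(bot.observe()["moment"])
E
```

```text
clock: 14.02
position: [0.4739, -0.2926, 0.0379]
tool_rot: [-3.141, -0.0, 1.753]
force: [-0.5, 0.5, -2.3]
grip_width: 0.0095
pos [ 0.4739 -0.2926  0.0378] rpy [-3.1412e+00 -3.0000e-04  1.7532e+00] F [ 1.12 -0.14 -1.69] w 0.01 t 14.125
shift units [-0.011  0.029  1.333] mm [-0.3  0.7 33.3]
turn units [-0.0001 -0.     -0.0004]
[-0.02575314 -0.04942412  0.01003656]
```

View pics/w8.png

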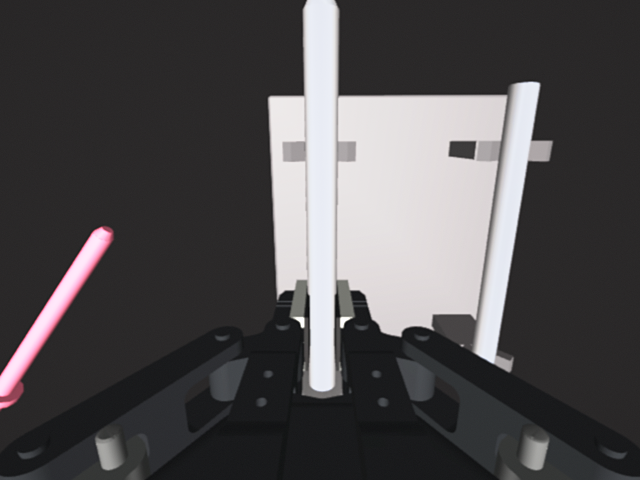

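View pics/s8.png

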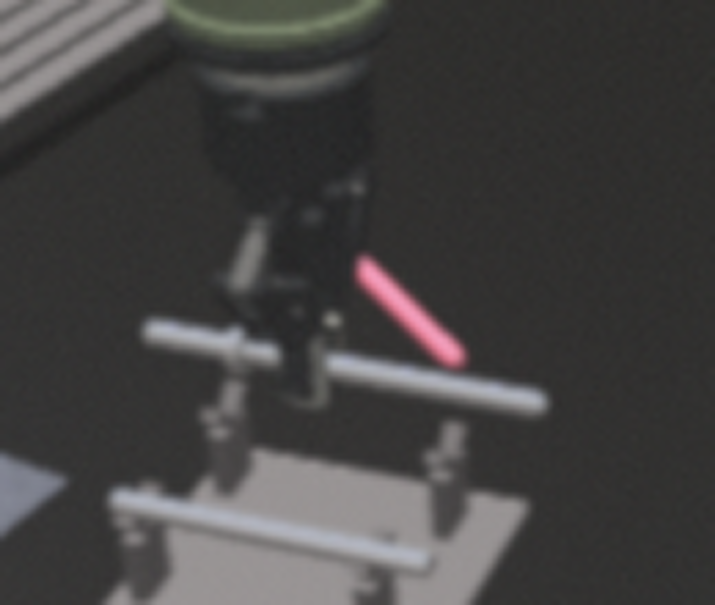

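```bash
python3 -m handwheel '[[0,0,-0.6,0,0,0],[0,0,-0.8,0,0,0],[0.3,0,-0.8,0,0,-0.002],[0.7,0.5,0,0,0,-0.0018],[1,0.5,0,0,0,0],[1,0.5,0,0,0,0],[1,0.5,0,0,0,0],[1,0.5,0,0,0,0]]'
python3 - <<'E'
from workcell import bot
from h import *
to(bot,[.5511,-.0698,.0094],np.radians(102))
E
```

```text
clock: 15.12
position: [0.5102, -0.1562, 0.0941]
tool_rot: [3.141, -0.0, 1.778]
force: [0.4, -0.7, -1.6]
grip_width: 0.0101
pos [ 0.5102 -0.1562  0.0941] rpy [ 3.1409e+00 -1.0000e-04  1.7779e+00] F [ 0.35 -0.67 -1.63] w 0.0101 t 15.125
shift units [3.046 2.308 3.388] mm [76.1 57.7 84.7]
turn units [ 0.0001 -0.     -0.0004]
```

```bash
python3 -m handwheel '[[0.7,0.5,0,0,0,0],[0.7,0.5,0,0,0,0],[0.7,0.6,0,0,0,0],[0.6,0.7,0.4,0,0,0],[0,0,0.7,0,0,0],[0,0,0.7,0,0,0],[0,0,0.7,0,0,0],[0,0,0.4,0,0,0]]'
python3 - <<'E'
from workcell import bot
from h import *
to(bot,[.5511,-.0698,.0094],np.radians(102))
f=bot.grab_frame("wrist"); cv2.imwrite("pics/w9.png",f["pixels"])
E
```

```text
clock: 16.12
position: [0.5518, -0.0802, 0.0192]
tool_rot: [-3.14, -0.0, 1.776]
force: [0.6, 0.2, -1.4]
grip_width: 0.0102
pos [ 0.5518 -0.0802  0.0192] rpy [-3.1402e+00 -2.0000e-04  1.7763e+00] F [ 0.61  0.16 -1.37] w 0.0102 t 16.125
shift units [0.414 0.058 0.393] mm [10.4  1.5  9.8]
turn units [-0.0002 -0.     -0.0006]
```

View pics/w9.png

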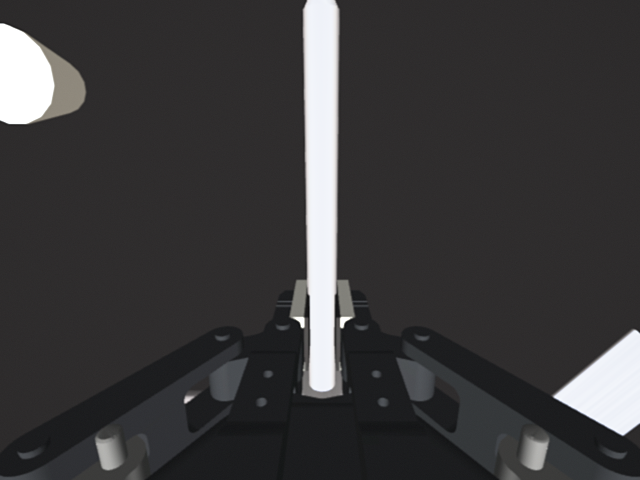

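```bash
python3 -m handwheel '[[0,0.05,0.39,0,0,0],[0,0,0,0,0,0]]'
python3 - <<'E'
from workcell import bot
from h import *
to(bot,[.5511,-.0698,.0094],np.radians(102))
f=bot.grab_frame("top"); crop(f,170,190,330,310,5,"t9.png")
g=bot.grab_frame("scene"); crop(g,250,190,410,310,5,"s9.png")
s=bot.observe(); R=Ro.from_euler('xyz',s["tool_rot"])
P=s["position"]+R.apply([[.115,0,-.0506],[.0,0,-.0506]])
m=np.array([[.523,.0622,.06]])
print(((proj(f,np.vstack([P,m]))-[170,190])*5).round(0),((proj(g,np.vstack([P,m]))-[250,190])*5).round(0))
E
```

```text
clock: 16.42
position: [0.5536, -0.0795, 0.0104]
tool_rot: [-3.141, -0.0, 1.777]
force: [0.4, 0.0, -1.4]
grip_width: 0.0097
pos [ 0.5536 -0.0795  0.0104] rpy [-3.1411e+00 -1.0000e-04  1.7769e+00] F [ 0.36  0.02 -1.35] w 0.0097 t 16.425
shift units [ 0.401 -0.017  0.042] mm [10.  -0.4  1. ]
turn units [-0.0001 -0.     -0.0005]
[[471. 290.]
 [747. 236.]
 [400. 307.]] [[505. 325.]
 [267. 279.]
 [570. 338.]]
```

View pics/t9.png

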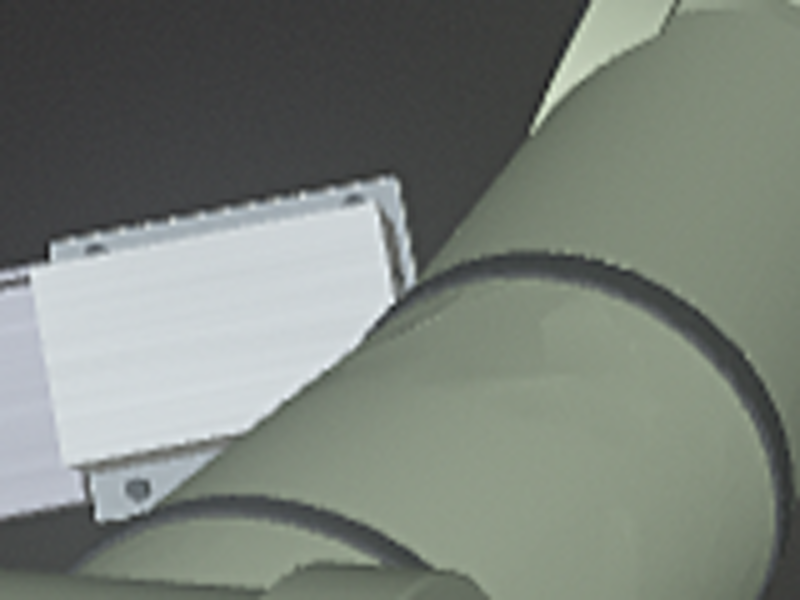

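View pics/s9.png

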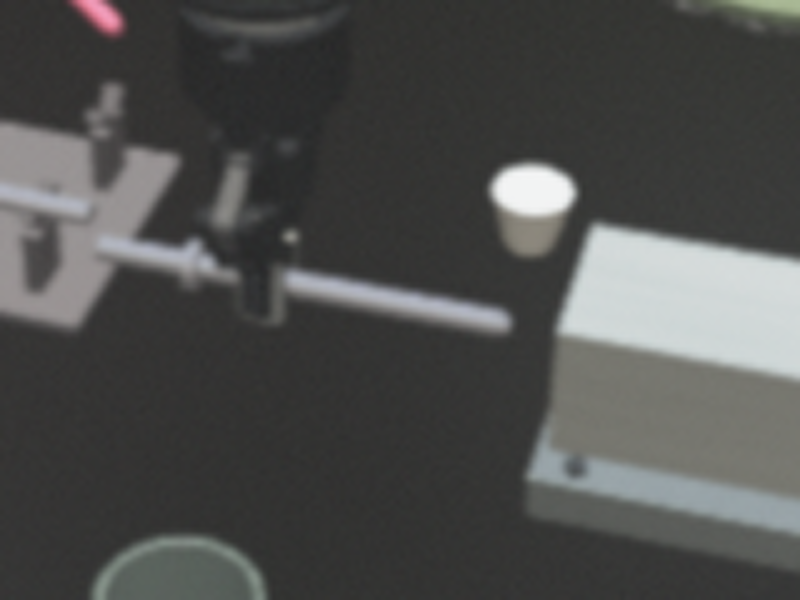

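```bash
cat >> h.py <<'E'
def rodaxis(bot,f,zax,r0=12,r1=250):
    g=cv2.cvtColor(f["pixels"],cv2.COLOR_BGR2GRAY).astype(float); L=[];rows=range(r0,r1,4)
    for r in rows:
        row=cv2.GaussianBlur(g[r:r+1],(5,1),0)[0]; th=0.5*(row[322]+row[270])
        l=321
        while row[l]>th: l-=1
        rr=321
        while row[rr]>th: rr+=1
        lf=l+(th-row[l])/(row[l+1]-row[l]); rf=rr-1+(row[rr-1]-th)/(row[rr-1]-row[rr]); L.append([(lf+rf)/2,r,rf-lf])
    L=np.array(L); P=back(f,L[:,:2],zax)
    c,d=P.mean(0),np.linalg.svd(P-P.mean(0))[2][0]; d=d*np.sign(d[1])
    print("widths",L[0],L[-1],"heading",np.degrees(np.arctan2(d[1],d[0])),"rms mm",1e3*np.abs(np.cross(P-c,d)[:,2]).max())
    return c,d
E
python3 - <<'E'
from workcell import bot
from h import *
f=bot.grab_frame("wrist"); s=bot.observe()
c,d=rodaxis(bot,f,s["position"][2]+.0506)
m=np.array([.5231,.0625]); a=np.radians(102.0); x=np.array([np.sin(a),-np.cos(a)]);u=np.array([np.cos(a),np.sin(a)])
k=np.dot(m-c[:2],u); q=c[:2]+d[:2]/np.dot(d[:2],u)*k
print("rod axis minus mouth, block x (mm):",np.dot(q-m,x)*1e3, "at tip heading diff deg", np.degrees(np.arctan2(d[1],d[0]))-102.0)
to(bot,[.5511,-.0698,.0094],np.radians(102))
E
```

```text
widths [320.52755229  12.          35.10605245] [321.27096612 248.          29.26335288] heading 102.00095961605012 rms mm 0.051666358331288596
rod axis minus mouth, block x (mm): 1.2027460658494344 at tip heading diff deg 0.0009596160501246231
pos [ 0.5539 -0.0796  0.0112] rpy [3.1411e+00 1.0000e-04 1.7770e+00] F [-0.54  1.03 -1.33] w 0.0099 t 16.575
shift units [ 0.405 -0.031  0.072] mm [10.1 -0.8  1.8]
turn units [ 0.0001  0.     -0.0005]
```

Run:
```python
from workcell import bot
from h import *
f=bot.grab_frame("wrist"); s=bot.observe(); z=s["position"][2]+.0506
g=cv2.cvtColor(f["pixels"],cv2.COLOR_BGR2GRAY).astype(float); F=foc(f)
R=np.array(f["R"]);C=-R.T@np.array(f["t"]); print("cam",C)
for r in range(30,250,24):
    row=g[r-2:r+3].mean(0); th=.5*(row[322]+row[270]); l=321
    while row[l]>th:l-=1
    k=321
    while row[k]>th:k+=1
    w=(k-1+(row[k-1]-th)/(row[k-1]-row[k]))-(l+(th-row[l])/(row[l+1]-row[l]))
    P=back(f,[[321,r]],z)[0]; u=np.array([-.2079,.9781,0])
    # perpendicular distance of camera to level axis = sqrt(..); pinhole width for cylinder: solve numerically
    def wid(zz):
        P=back(f,[[321,r]],zz)[0]
        a=np.array([.9781,.2079,0])
        # tangent offset
        dv=C-P; dv-=u*np.dot(dv,u); D=np.linalg.norm(dv); al=np.arcsin(.006/D)
        n=dv/D; p1=P+.006*(np.sin(al)*n+np.cos(al)*a); p2=P+.006*(np.sin(al)*n-np.cos(al)*a)
        q=proj(f,[p1,p2]); return q[0,0]-q[1,0]
    from scipy.optimize import brentq
    print(r,round(w,2),"pred",round(wid(z),2),"z from width",round(brentq(lambda q:wid(q)-w,z-.04,z+.04),4),"s",round(np.dot(P-s["position"],u),3))
print(z)
```

```text
cam [ 0.54007304 -0.00999615  0.18767583]
30 35.38 pred 36.22 z from width 0.0588 s 0.106
54 34.26 pred 35.58 z from width 0.057 s 0.099
78 33.66 pred 34.94 z from width 0.0571 s 0.092
102 33.06 pred 34.31 z from width 0.0571 s 0.084
126 32.64 pred 33.67 z from width 0.0579 s 0.076
150 32.02 pred 33.03 z from width 0.0579 s 0.068
174 31.26 pred 32.39 z from width 0.0573 s 0.059
198 30.68 pred 31.75 z from width 0.0575 s 0.05
222 30.54 pred 31.11 z from width 0.0595 s 0.041
246 29.45 pred 30.47 z from width 0.0575 s 0.031
0.06183228989756135
```

```bash
python3 -m handwheel '[[0.3,-0.05,0.05,0,0,0],[0.3,0,0,0,0,0],[0.2,0,0,0,0,0],[0,0,0,0,0,0]]'
python3 - <<'E'
from workcell import bot
from h import *
f=bot.grab_frame("wrist"); s=bot.observe()
c,d=rodaxis(bot,f,s["position"][2]+.0506)
m=np.array([.5231,.0625]); a=np.radians(102.0); x=np.array([np.sin(a),-np.cos(a)]);u=np.array([np.cos(a),np.sin(a)])
k=np.dot(m-c[:2],u); q=c[:2]+d[:2]/np.dot(d[:2],u)*k
print("x err mm",np.dot(q-m,x)*1e3,"TCP y in mouth mm",np.dot(s["position"][:2]-m,u)*1e3)
to(bot,[.5511,-.0698,.0094],np.radians(102))
g=bot.grab_frame("scene"); crop(g,300,200,400,290,7,"s10.png"); print(((proj(g,[*m,.06])-[300,200])*7))
cv2.imwrite("pics/w10.png",f["pixels"])
E
```

```text
clock: 17.12
position: [0.5484, -0.0596, 0.0096]
tool_rot: [-3.142, -0.0, 1.778]
force: [0.0, 0.6, -2.8]
grip_width: 0.0102
widths [320.19571102  12.          28.28666014] [321.2696186  248.          29.26268852] heading 102.07834233373767 rms mm 0.07676742446155721
x err mm -0.128419421335387 TCP y in mouth mm -125.07400297212712
pos [ 0.5485 -0.06    0.0097] rpy [3.1415e+00 1.0000e-04 1.7775e+00] F [ 0.17 -0.2  -2.32] w 0.0098 t 17.175
shift units [-0.406  0.023  0.011] mm [-10.2   0.6   0.3]
turn units [ 0.      0.     -0.0004]
[[448.13151285 404.20289128]]
```

View pics/s10.png

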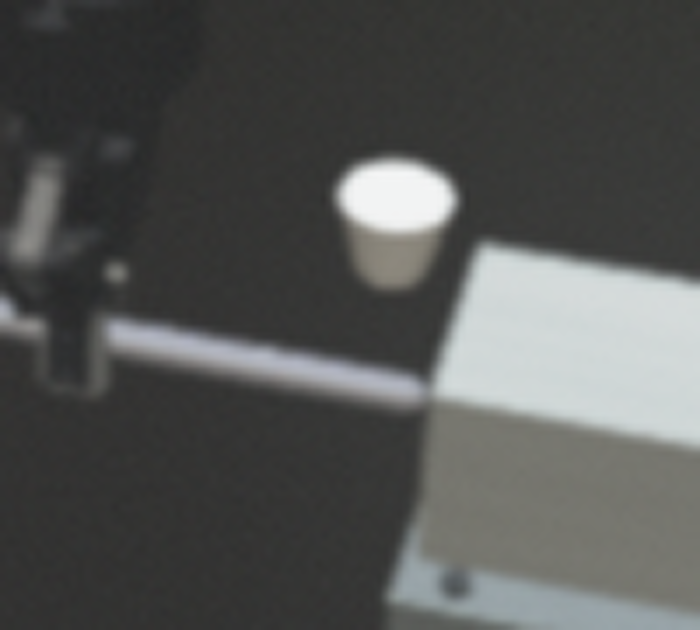

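View pics/w10.png

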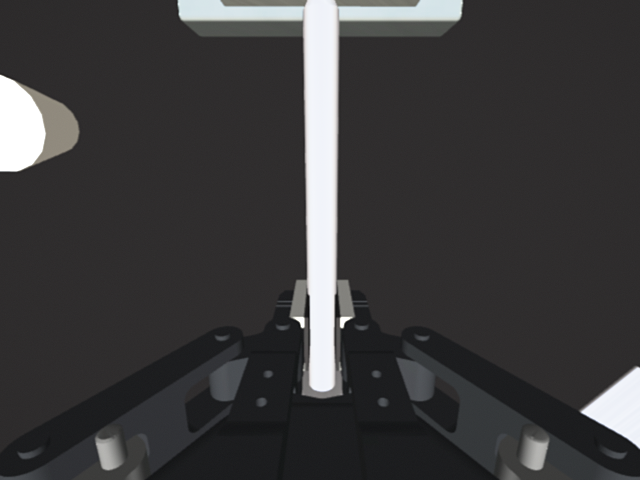

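```bash
python3 -m handwheel '[[0.1,0,0,0,0,0],[0.1,0,0,0,0,0],[0.1,0,0,0,0,0],[0.1,0,0,0,0,0],[0.1,0,0,0,0,0],[0,0,0,0,0,0]]'
python3 - <<'E'
from workcell import bot
print(bot.observe()["force"],bot.observe()["moment"])
E
```

```text
clock: 17.98
position: [0.5458, -0.0477, 0.0096]
tool_rot: [-3.142, -0.0, 1.777]
force: [0.8, -0.3, -1.1]
grip_width: 0.0103
[ 0.81048134 -0.33162035 -1.13900659] [-0.0073405  -0.07855915  0.00259844]
```

```bash
python3 -m handwheel '[[0.1,0,0,0,0,0],[0.1,0,0,0,0,0],[0.1,0,0,0,0,0],[0.1,0,0,0,0,0],[0,0,0,0,0,0]]'
python3 - <<'E'
from workcell import bot
from h import *
print(bot.observe()["force"],bot.observe()["moment"])
f=bot.grab_frame("wrist"); crop(f,170,0,470,120,2.6,"w11.png")
E
```

```text
clock: 18.6
position: [0.5438, -0.0379, 0.0096]
tool_rot: [3.142, -0.0, 1.777]
force: [-0.3, -0.5, -3.2]
grip_width: 0.0097
[-0.33682589 -0.54528059 -3.19443747] [0.02186856 0.02798182 0.0083152 ]
```

View pics/w11.png

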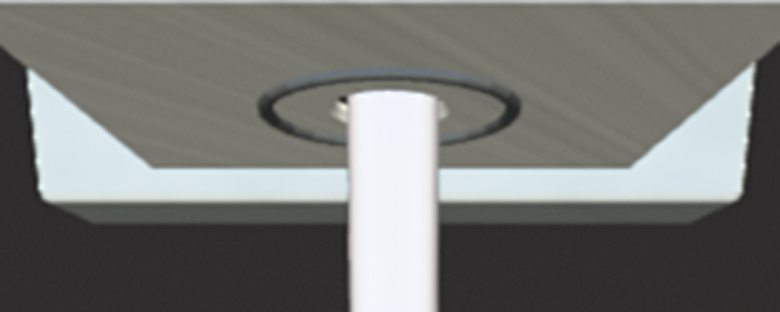

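```bash
python3 -m handwheel '[[0.15,-0.01,0.01,0,0,0],[0.15,0,0,0,0,0],[0.15,0,0,0,0,0],[0.15,0,0,0,0,0],[0.15,0,0,0,0,0],[0.15,0,0,0,0,0],[0,0,0,0,0,0]]'
python3 - <<'E'
from workcell import bot
print(bot.observe()["force"],bot.observe()["moment"])
E
```

```text
clock: 19.52
position: [0.5389, -0.0158, 0.0094]
tool_rot: [3.142, -0.0, 1.777]
force: [0.5, 0.1, -2.6]
grip_width: 0.0098
[ 0.48922918  0.06671345 -2.63797872] [ 0.00883901 -0.02331468  0.02512701]
```

```bash
python3 -m handwheel '[[0.15,0,0,0,0,0],[0.15,0,0,0,0,0],[0.15,0,0,0,0,0],[0.15,0,0,0,0,0],[0.15,0,0,0,0,0],[0.15,0,0,0,0,0],[0,0,0,0,0,0]]'
python3 - <<'E'
from workcell import bot
print(bot.observe()["force"],bot.observe()["moment"])
E
python3 -m handwheel '[[0.15,0,0,0,0,0],[0.15,0,0,0,0,0],[0.15,0,0,0,0,0],[0.15,0,0,0,0,0],[0.15,0,0,0,0,0],[0,0,0,0,0,0]]'
python3 - <<'E'
from workcell import bot
from h import *
s=bot.observe();print(s["force"],s["moment"])
m=np.array([.5231,.0625]); a=np.radians(102.0); u=np.array([np.cos(a),np.sin(a)]); print("TCP y in mouth",np.dot(s["position"][:2]-m,u))
f=bot.grab_frame("wrist"); cv2.imwrite("pics/w12.png",f["pixels"])
g=bot.grab_frame("scene"); crop(g,300,190,400,280,7,"s12.png")
E
```

```text
clock: 20.4
position: [0.5342, 0.0062, 0.0093]
tool_rot: [-3.142, -0.0, 1.777]
force: [0.9, -0.2, -1.4]
grip_width: 0.0098
[ 0.85549049 -0.17853057 -1.37450355] [ 0.00186853  0.00810204 -0.03088072]
clock: 21.15
position: [0.5304, 0.0246, 0.0093]
tool_rot: [-3.142, -0.0, 1.777]
force: [-0.7, 0.9, -1.7]
grip_width: 0.0099
[-0.67517841  0.90120953 -1.70612553] [-0.02221271 -0.00343881 -0.00199056]
TCP y in mouth -0.03861702858471733
```

View pics/w12.png

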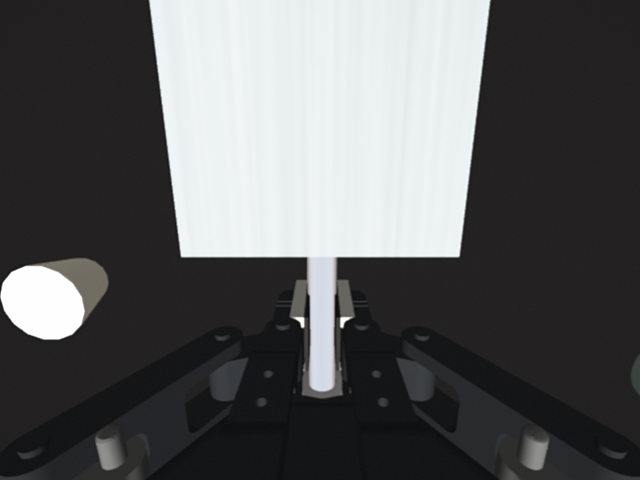

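View pics/s12.png

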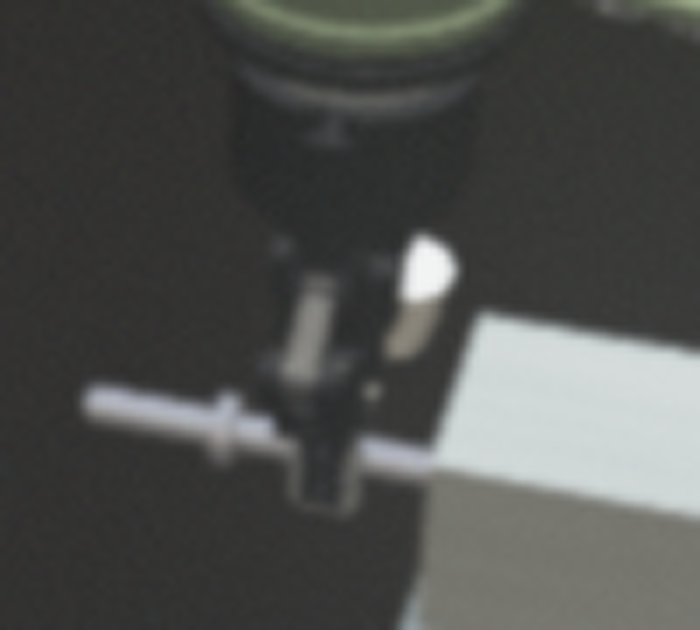

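```bash
python3 -m handwheel '[[0.15,0,0,0,0,0],[0.15,0,0,0,0,0],[0.1,0,0,0,0,0],[0,0,0,0,0,0],[0,0,0,0,0,0]]'
python3 -m handwheel '[[0,0,0,0,0,0],[0,0,0,0,0,0],[0,0,0,0,0,0],[0,0,0,0,0,0],[0,0,0,0,0,0]]' -1 60
python3 - <<'E'
from workcell import bot
from h import *
s=bot.observe();print(s["force"],s["moment"])
f=bot.grab_frame("wrist"); cv2.imwrite("pics/w13.png",f["pixels"])
g=bot.grab_frame("scene"); crop(g,300,190,400,280,7,"s13.png")
E
```

```text
clock: 21.88
position: [0.5284, 0.0339, 0.0094]
tool_rot: [3.142, 0.0, 1.777]
force: [-0.5, 0.3, -1.9]
grip_width: 0.01
clock: 22.5
position: [0.5284, 0.034, 0.0094]
tool_rot: [-3.142, 0.0, 1.777]
force: [0.5, -0.6, -0.7]
grip_width: 0.0856
[ 0.517083   -0.57675789 -0.70181444] [ 0.03643925 -0.02209193  0.02573171]
```

View pics/w13.png

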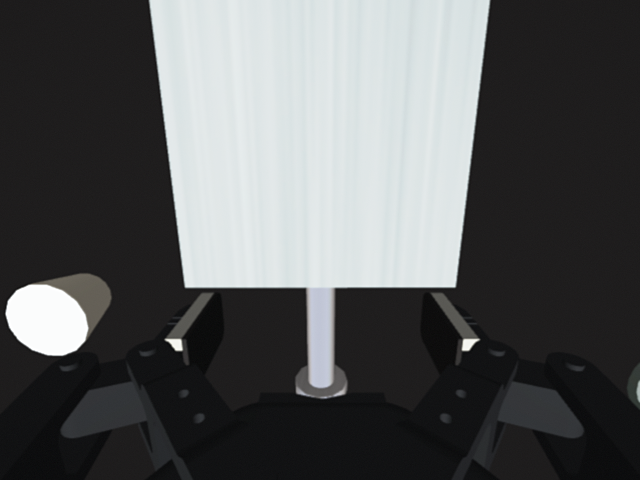

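View pics/s13.png

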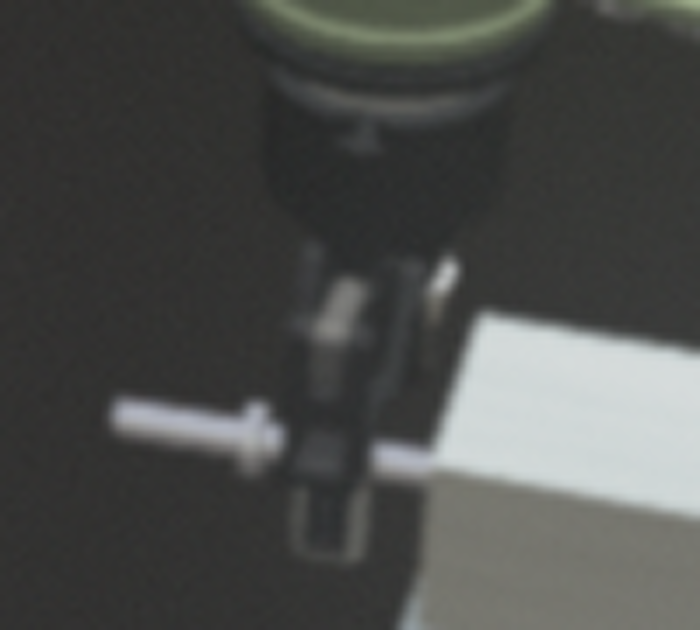

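```bash
python3 -m handwheel '[[-0.4,0,0,0,0,0],[-0.5,0,0,0,0,0],[-0.6,0,0.06,0,0,0],[-0.6,0,0.06,0,0,0],[-0.42,0,0,0,0,0],[0,0,0,0,0,0]]'
python3 - <<'E'
from workcell import bot
from h import *
s=bot.observe();print(s["position"],s["force"],s["moment"])
f=bot.grab_frame("wrist"); cv2.imwrite("pics/w14.png",f["pixels"])
R=Ro.from_euler('xyz',s["tool_rot"]); print(proj(f,s["position"]+R.apply([[.009,0,-.0506],[-.002,0,-.0506],[-.013,0,-.0506]])))
g=bot.grab_frame("scene"); crop(g,290,190,390,280,7,"s14.png")
E
```

```text
clock: 23.35
position: [0.5414, -0.0287, 0.0063]
tool_rot: [-3.142, 0.0, 1.776]
force: [-1.0, 0.2, -0.1]
grip_width: 0.0856
[ 0.54140064 -0.02874071  0.00633842] [-1.03749521  0.15107894 -0.11852145] [ 0.01577754  0.0409744  -0.01799515]
[[319.81127445 296.92183733]
 [319.83233112 320.69640386]
 [319.85249532 343.46330143]]
```

View pics/w14.png

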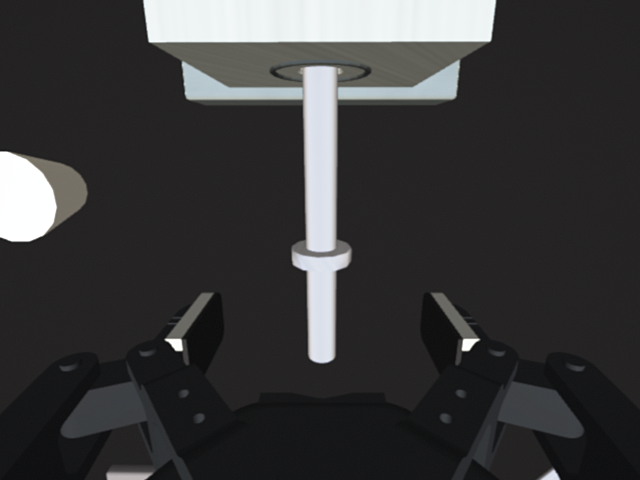

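View pics/s14.png

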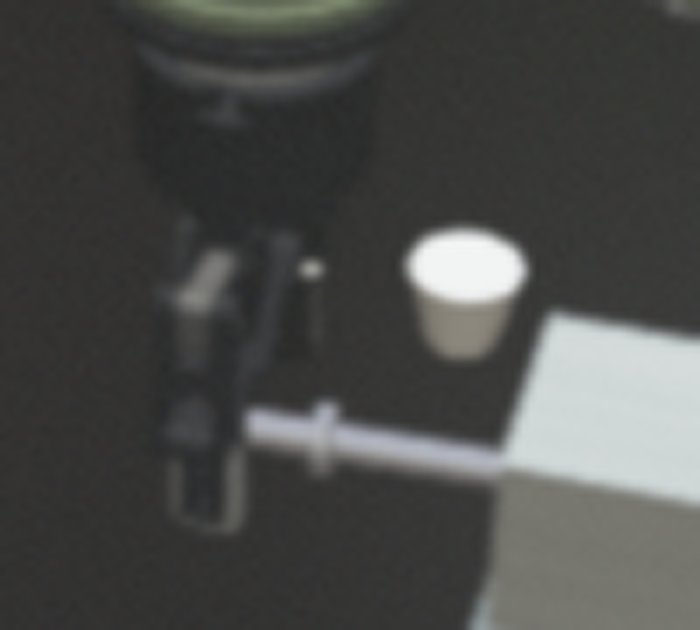

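```bash
python3 -m handwheel '[[0,0,0,0,0,0],[0,0,0,0,0,0],[0,0,0,0,0,0],[0,0,0,0,0,0],[0,0,0,0,0,0],[0,0,0,0,0,0]]' 1 50
python3 - <<'E'
from workcell import bot
from h import *
s=bot.observe();print(s["position"],s["tool_rot"],s["force"],s["moment"])
E
```

```text
clock: 24.2
position: [0.5412, -0.0276, 0.0063]
tool_rot: [-3.141, -0.0, 1.777]
force: [-1.5, 0.8, 1.1]
grip_width: 0.0098
[ 0.54124686 -0.02764394  0.00633348] [-3.14144405e+00 -7.03713571e-05  1.77704128e+00] [-1.49708273  0.75101154  1.09971988] [0.14423298 0.25093207 0.00594898]
```

```bash
python3 -m handwheel '[[0,0,-0.06,0,-0.002,0],[0,0,-0.06,0,-0.0022,0],[0,0,0,0,0,0],[0,0,0,0,0,0]]'
python3 - <<'E'
from workcell import bot
from h import *
s=bot.observe();print(s["position"],s["tool_rot"],s["force"],s["moment"])
f=bot.grab_frame("wrist"); cv2.imwrite("pics/w15.png",f["pixels"])
g=bot.grab_frame("scene"); crop(g,290,190,390,280,7,"s15.png")
E
```

```text
clock: 24.7
position: [0.5413, -0.0274, 0.0093]
tool_rot: [-3.141, 0.026, 1.777]
force: [0.9, 0.6, -0.3]
grip_width: 0.0102
[ 0.54126783 -0.02739231  0.00931311] [-3.14148629  0.02625178  1.77741431] [ 0.91979004  0.63682192 -0.31510302] [0.17038172 0.00090189 0.00177316]
```

View pics/w15.png

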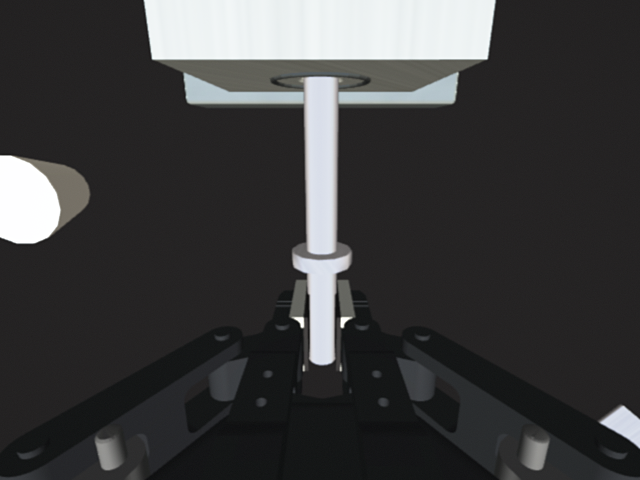

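View pics/s15.png

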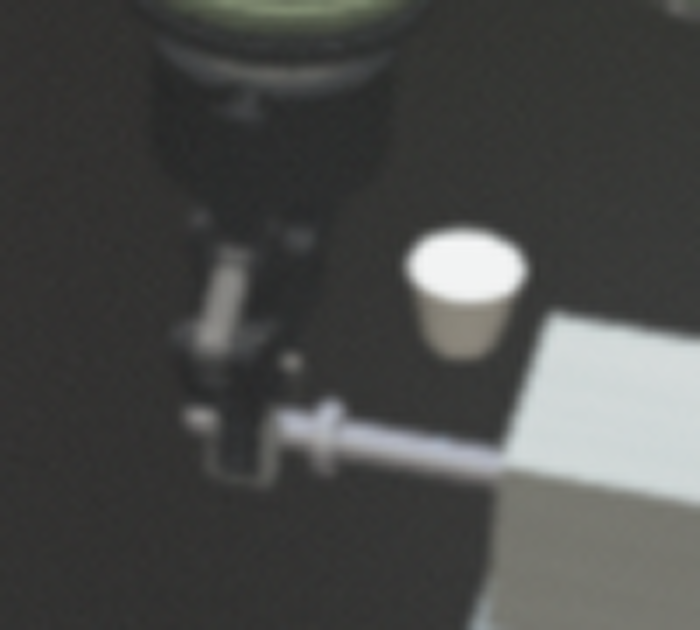

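```bash
python3 -m handwheel '[[0.08,0,-0.002,0,0,0],[0.08,0,-0.002,0,0,0],[0.08,0,-0.002,0,0,0],[0.08,0,-0.002,0,0,0],[0,0,0,0,0,0]]'
python3 - <<'E'
from workcell import bot
s=bot.observe();print(s["position"],s["tool_rot"],s["force"],s["moment"])
E
```

```text
clock: 25.42
position: [0.5396, -0.0195, 0.0093]
tool_rot: [-3.142, 0.026, 1.777]
force: [0.4, 0.6, -1.3]
grip_width: 0.0101
[ 0.53959221 -0.01950064  0.00932429] [-3.14150292  0.02618769  1.77730396] [ 0.39072541  0.55695063 -1.26832814] [ 0.17069032  0.03841578 -0.01185941]
```

Sliding freely. Continuing.

```bash
python3 -m handwheel '[[0.1,0,-0.0026,0,0,0],[0.1,0,-0.0026,0,0,0],[0.1,0,-0.0026,0,0,0],[0.1,0,-0.0026,0,0,0],[0.1,0,-0.0026,0,0,0],[0.1,0,-0.0026,0,0,0],[0,0,0,0,0,0]]'
python3 - <<'E'
from workcell import bot
s=bot.observe();print(s["position"],s["force"],s["moment"])
E
python3 -m handwheel '[[0.1,0,-0.0026,0,0,0],[0.1,0,-0.0026,0,0,0],[0.1,0,-0.0026,0,0,0],[0.1,0,-0.0026,0,0,0],[0.1,0,-0.0026,0,0,0],[0.1,0,-0.0026,0,0,0],[0,0,0,0,0,0]]'
python3 - <<'E'
from workcell import bot
from h import *
s=bot.observe();print(s["position"],s["force"],s["moment"])
m=np.array([.5231,.0625]); a=np.radians(102.0); u=np.array([np.cos(a),np.sin(a)]); print("TCP y in mouth",np.dot(s["position"][:2]-m,u))
f=bot.grab_frame("wrist"); cv2.imwrite("pics/w16.png",f["pixels"])
g=bot.grab_frame("scene"); crop(g,330,210,490,330,5,"s16.png")
E
```

```text
clock: 26.3
position: [0.5365, -0.0048, 0.0093]
tool_rot: [-3.142, 0.026, 1.777]
force: [0.4, 1.0, -1.0]
grip_width: 0.0101
[ 0.53654466 -0.00479743  0.00931271] [ 0.44954214  0.96147397 -0.95946787] [0.13075852 0.01881843 0.01937162]
clock: 27.18
position: [0.5335, 0.0099, 0.0093]
tool_rot: [-3.141, 0.026, 1.777]
force: [0.2, -0.1, -1.0]
grip_width: 0.0104
[0.53345039 0.00986702 0.00929947] [ 0.24475071 -0.12001823 -0.9828023 ] [ 0.16649523  0.09896057 -0.05663156]
TCP y in mouth -0.053634791456475074
```

View pics/w16.png

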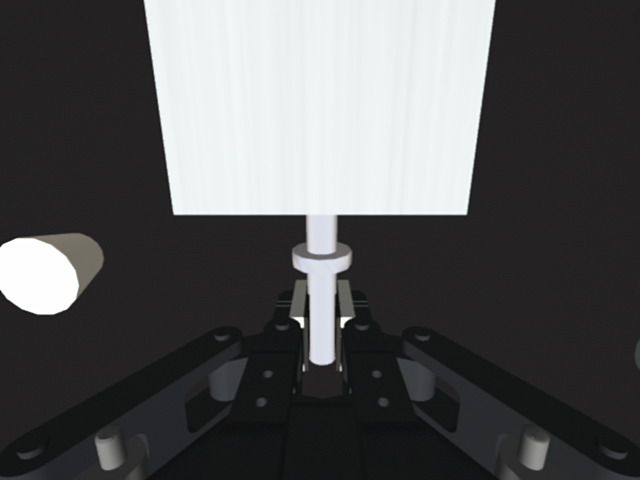

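View pics/s16.png

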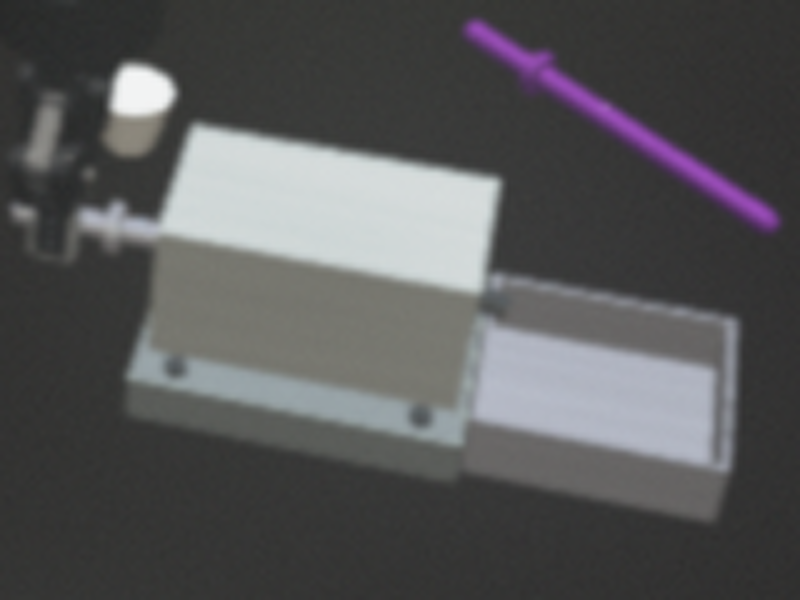

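```bash
python3 -m handwheel '[[0.1,0,-0.0026,0,0,0],[0.1,0,-0.0026,0,0,0],[0.1,0,-0.0026,0,0,0],[0.1,0,-0.0026,0,0,0],[0.1,0,-0.0026,0,0,0],[0.1,0,-0.0026,0,0,0],[0.1,0,-0.0026,0,0,0],[0,0,0,0,0,0]]'
python3 -m handwheel '[[0.05,0,-0.0013,0,0,0],[0.05,0,-0.0013,0,0,0],[0,0,0,0,0,0]]'
python3 - <<'E'
from workcell import bot
from h import *
s=bot.observe();print(s["position"],s["force"],s["moment"])
m=np.array([.5231,.0625]); a=np.radians(102.0); u=np.array([np.cos(a),np.sin(a)]); print("TCP y in mouth",np.dot(s["position"][:2]-m,u))
f=bot.grab_frame("wrist"); cv2.imwrite("pics/w17.png",f["pixels"])
g=bot.grab_frame("scene"); crop(g,330,210,490,330,5,"s17.png")
E
```

```text
clock: 28.28
position: [0.5299, 0.027, 0.0093]
tool_rot: [-3.141, 0.026, 1.777]
force: [-1.1, 0.7, -0.2]
grip_width: 0.0104
clock: 28.65
position: [0.5294, 0.0293, 0.0093]
tool_rot: [-3.142, 0.026, 1.777]
force: [0.0, 0.6, 0.0]
grip_width: 0.0099
[0.52940532 0.02926667 0.0093237 ] [0.03963255 0.58172575 0.03892405] [0.04491503 0.10868132 0.0294942 ]
TCP y in mouth -0.03381804774872633
```

View pics/w17.png

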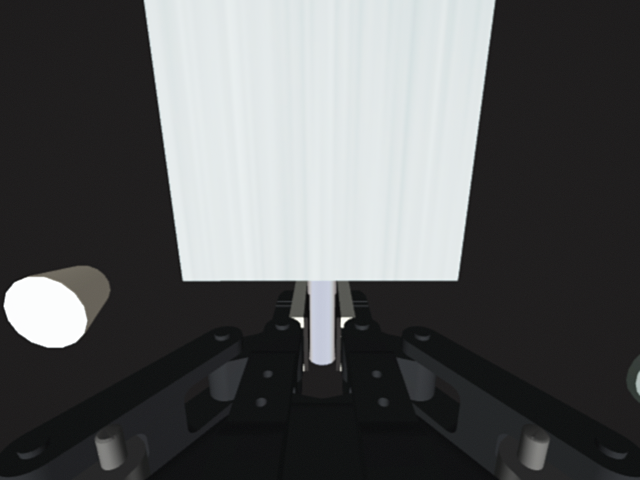

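View pics/s17.png

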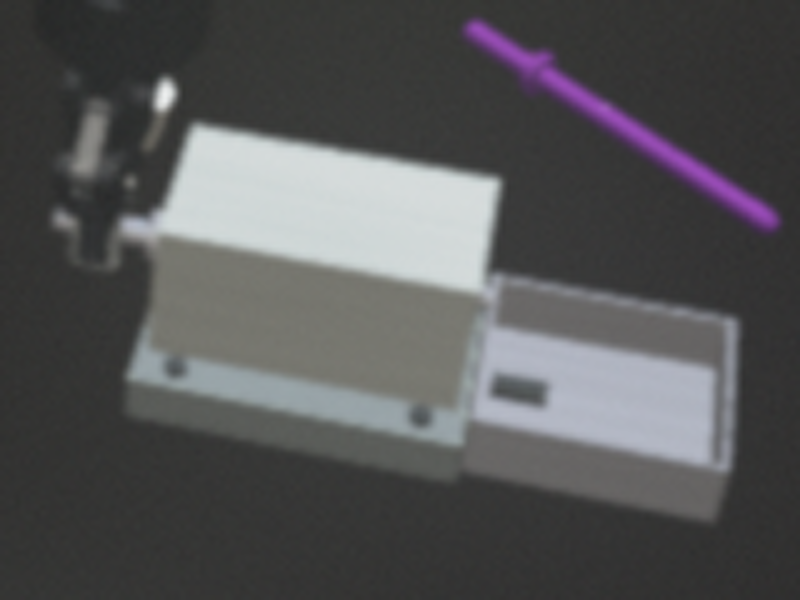

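```bash
python3 -m handwheel '[[0.04,0,-0.001,0,0,0],[0.04,0,-0.001,0,0,0],[0,0,0,0,0,0]]'
python3 -m handwheel '[[0.03,0,-0.001,0,0,0],[0,0,0,0,0,0]]'
python3 -m handwheel '[[0.03,0,-0.001,0,0,0],[0,0,0,0,0,0]]'
```

```text
clock: 29.12
position: [0.529, 0.0312, 0.0093]
tool_rot: [-3.142, 0.026, 1.777]
force: [-1.1, 0.2, 0.4]
grip_width: 0.0102
clock: 29.38
position: [0.5288, 0.0319, 0.0093]
tool_rot: [-3.142, 0.026, 1.777]
force: [-0.2, -0.4, -0.2]
grip_width: 0.0105
clock: 29.62
position: [0.5288, 0.0323, 0.0094]
tool_rot: [3.141, 0.027, 1.777]
force: [-0.2, -3.3, -0.9]
grip_width: 0.0103
```

```bash
python3 -m handwheel '[[0.03,0,-0.001,0,0,0],[0,0,0,0,0,0]]'
python3 -m handwheel '[[0.03,0,-0.001,0,0,0],[0,0,0,0,0,0]]'
python3 - <<'E'
from workcell import bot
from h import *
s=bot.observe();print(s["position"],s["force"],s["moment"])
g=bot.grab_frame("scene"); crop(g,330,230,380,270,12,"s18.png")
E
```

```text
clock: 29.88
position: [0.5288, 0.0322, 0.0094]
tool_rot: [3.141, 0.028, 1.776]
force: [1.6, -6.9, -2.5]
grip_width: 0.0102
clock: 30.12
position: [0.5288, 0.0323, 0.0094]
tool_rot: [3.141, 0.028, 1.776]
force: [2.0, -12.0, -3.0]
grip_width: 0.0104
[0.52878851 0.03228052 0.00938079] [  1.95385277 -12.04631629  -3.02313681] [-2.48893533 -0.56731013  0.04723236]
```

View pics/s18.png

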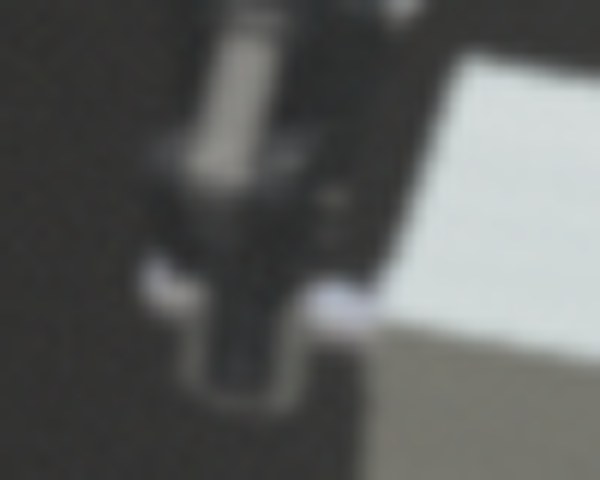

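```bash
python3 -m handwheel '[[-0.06,0,0.002,0,0,0],[0,0,0,0,0,0]]'
python3 -m handwheel '[[0,0,0,0,0,0],[0,0,0,0,0,0],[0,0,0,0,0,0],[0,0,0,0,0,0],[0,0,0,0,0,0]]' -1 50
python3 -m handwheel '[[-0.4,0,0.01,0,0,0],[-0.7,0,0.02,0,0,0],[-0.8,0,0.02,0,0,0],[-0.8,0,0.02,0,0,0],[-0.8,0,0.02,0,0,0],[0,0,0,0,0,0]]'
python3 - <<'E'
from workcell import bot
from h import *
s=bot.observe();print(s["position"],s["force"],s["moment"])
f=bot.grab_frame("wrist"); cv2.imwrite("pics/w19.png",f["pixels"]); crop(f,230,0,410,120,4.4,"w19c.png")
E
```

```text
clock: 30.42
position: [0.5288, 0.0323, 0.0093]
tool_rot: [3.142, 0.027, 1.777]
force: [0.6, -4.1, -1.2]
grip_width: 0.0101
clock: 31.05
position: [0.5287, 0.0326, 0.0093]
tool_rot: [-3.142, 0.026, 1.777]
force: [-0.9, -0.2, 0.1]
grip_width: 0.0854
clock: 31.8
position: [0.5467, -0.056, 0.0095]
tool_rot: [3.141, 0.027, 1.774]
force: [-0.4, 0.0, -0.4]
grip_width: 0.0852
[ 0.54671142 -0.05603941  0.00950229] [-0.43305567  0.02066902 -0.35580126] [-0.00047641 -0.03424447  0.01938222]
```

View pics/w19.png

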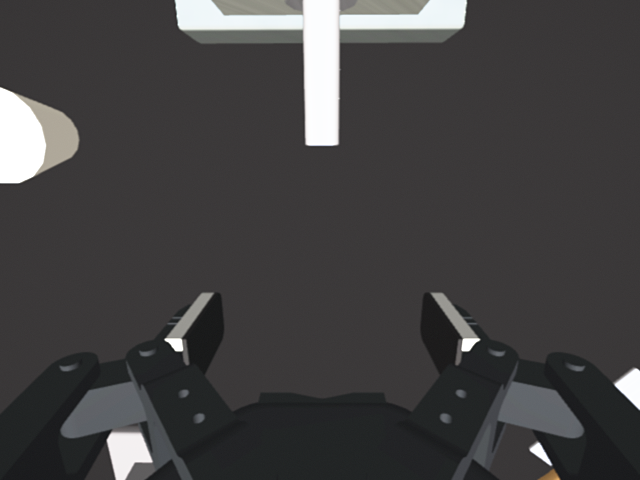

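View pics/w19c.png

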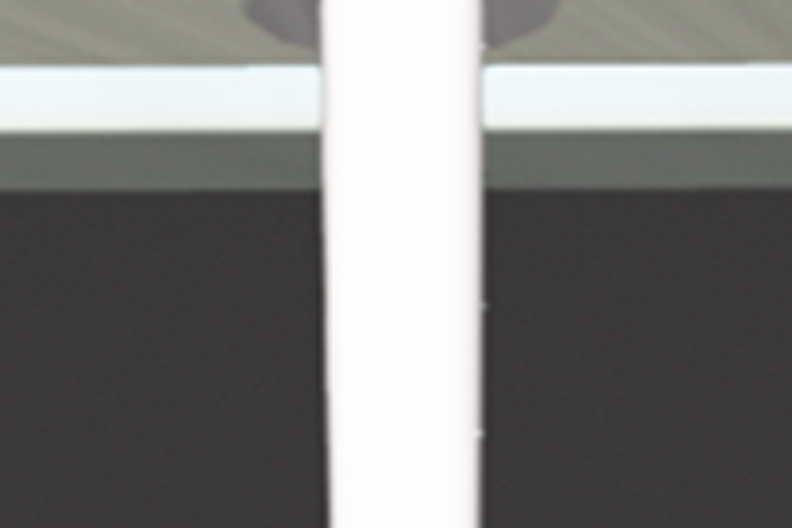

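```bash
python3 -m handwheel '[[-0.6,0,-0.3,0,0.001,0],[0,0,-0.7,0,0.0032,0],[0,0,-0.8,0,0,0],[0,0,-0.8,0,0,0],[0,0,0,0,0,0]]'
python3 - <<'E'
from workcell import bot
from h import *
s=bot.observe();print(s["position"],s["force"])
f=bot.grab_frame("wrist"); cv2.imwrite("pics/w20.png",f["pixels"]); crop(f,240,20,400,140,5,"w20c.png")
a=np.radians(102);u=np.array([np.cos(a),np.sin(a),0]);m=np.array([.5231,.0625,.06])
e=proj(f,[m-.05*u-[0,0,.006],m-.05*u+[0,0,.006],m-.006*u+[0,0,.012]]);print(e)
g=bot.grab_frame("scene"); d=bot.trace(g,"slug"); print([(x["score"],x["point"]) for x in d][:2])
print(back(g,[d[0]["point"]],.009) if d else None)
t=bot.grab_frame("top"); crop(t,120,210,280,310,5,"t20.png")
d=bot.trace(t,"slug"); print([(x["score"],x["point"]) for x in d][:2])
if d: print(back(t,[d[0]["point"]],.009))
print("tray",m+.201*u)
E
```

```text
clock: 32.48
position: [0.5505, -0.0678, 0.0764]
tool_rot: [3.139, 0.0, 1.777]
force: [0.3, 0.4, -0.7]
grip_width: 0.0856
[ 0.55053934 -0.06778356  0.07636357] [ 0.34653683  0.39909901 -0.67487266]
[[320.33115008 117.94604223]
 [320.29047521 116.46417479]
 [319.93598689  16.65578252]]
[(0.46, [433.5, 290.4])]
[[0.49556745 0.22634221 0.009     ]]
[(0.61, [173.7, 266.6])]
[[0.49332573 0.22840279 0.009     ]]
tray [0.48130975 0.25910767 0.06      ]
```

View pics/w20c.png

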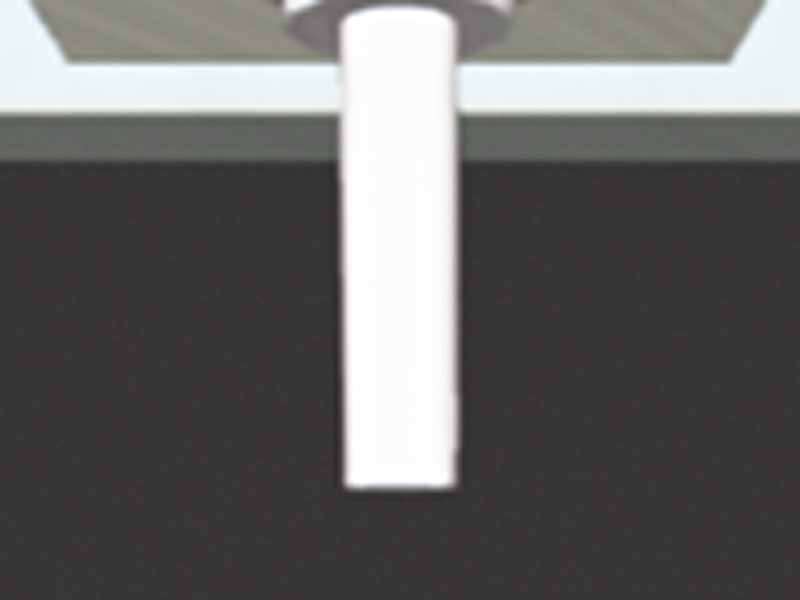

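View pics/t20.png

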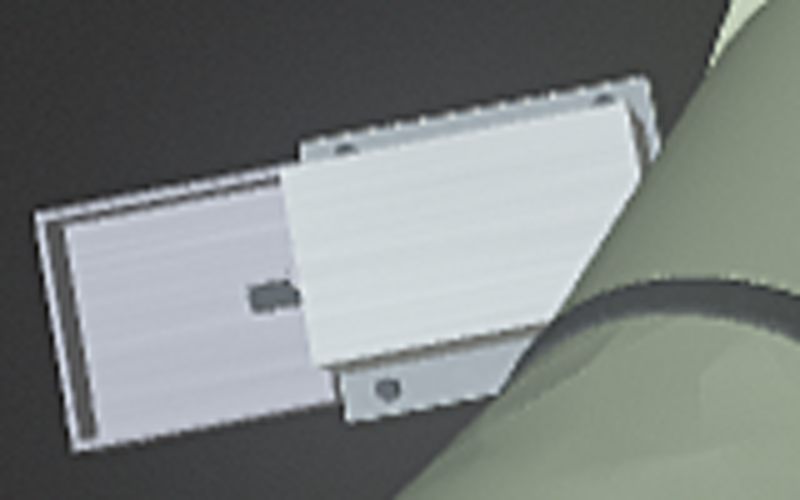

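```bash
python3 -m handwheel '[[-0.8,0,0,0,0,0],[-0.8,0,0,0,0,0],[0,0,0,0,0,0]]'
python3 - <<'E'
from workcell import bot
from h import *
f=bot.grab_frame("wrist"); crop(f,240,20,400,140,5,"w21c.png")
a=np.radians(102);u=np.array([np.cos(a),np.sin(a),0]);m=np.array([.5231,.0625,.06]);z=np.array([0,0,1])
print((proj(f,[m+.035*z,m-.0*u+.012*z,m-.006*u+.012*z,m-.05*u-.006*z,m-.05*u+.006*z,m-.05*u])-[240,20])*5)
print(bot.observe()["clock"],bot.observe()["force"])
E
```

```text
clock: 33.1
position: [0.5575, -0.1079, 0.0743]
tool_rot: [-3.141, 0.001, 1.775]
force: [-0.1, 0.6, 0.4]
grip_width: 0.0854
[[ 411.27751611 -879.01546784]
 [ 411.1444648  -650.25474834]
 [ 411.4217204  -563.54911829]
 [ 412.99109428   74.12833928]
 [ 413.1734531    36.69735891]
 [ 413.07915596   56.05279464]]
33.15 [-0.88989219  0.57509271 -0.30196577]
```

View pics/w21c.png

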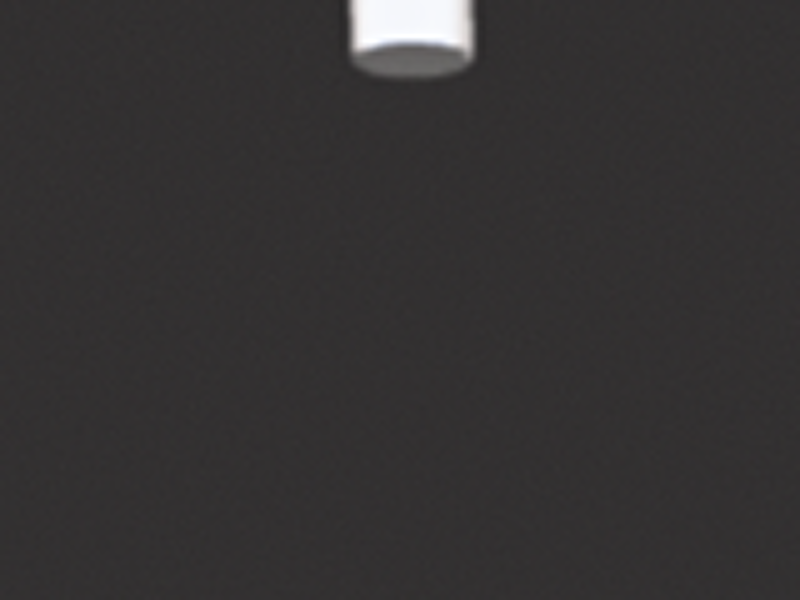

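```bash
python3 -m handwheel '[[0,0,-0.8,0,0,0],[0.4,0,-0.8,0,0,0],[0.6,0,-0.6,0,0,0],[0.6,0,0,0,0,0],[0,0,0,0,0,0]]'
python3 - <<'E'
from workcell import bot
from h import *
f=bot.grab_frame("wrist"); cv2.imwrite("pics/w22.png",f["pixels"]);crop(f,240,0,400,120,5,"w22c.png")
a=np.radians(102);u=np.array([np.cos(a),np.sin(a),0]);m=np.array([.5231,.0625,.06]);z=np.array([0,0,1])
print((proj(f,[m+.035*z,m-.0*u+.012*z,m-.006*u+.012*z,m-.05*u-.006*z,m-.05*u+.006*z,m-.05*u])-[240,0])*5)
print(bot.observe()["clock"],bot.observe()["force"])
E
```

```text
clock: 33.78
position: [0.5493, -0.0653, 0.1294]
tool_rot: [-3.141, -0.001, 1.78]
force: [-0.1, -0.8, -0.6]
grip_width: 0.0855
[[410.57653102 146.68413419]
 [410.48778322 205.92941952]
 [410.46706544 259.68213622]
 [410.282393   634.74962395]
 [410.30982836 631.19248393]
 [410.29577224 633.01493396]]
33.825 [ 0.40602335 -0.54519125 -0.32192536]
```

View pics/w22c.png

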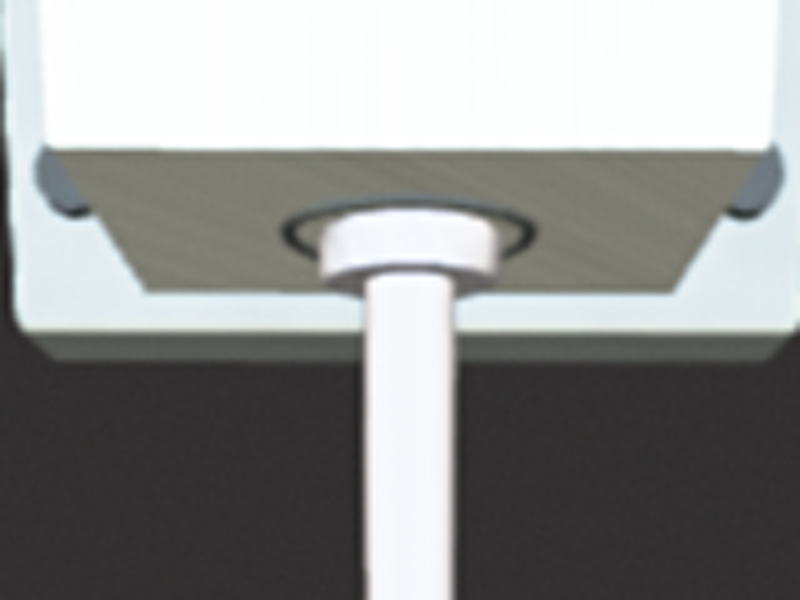

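Run:
```python
from workcell import bot
print(bot.job_done())
```

```text
the job is handed in; nothing more can be done
None
```

The job is handed in at about 34 s on the robot clock: the slug is in the catch tray and the ejector rod sits in the bore with its collar against the block. I took the rod by its shaft and pushed it about 88 mm into the bore. I then let go, took it again by the stub, levelled it and pushed it home.

**Last checks:**
- **Push home:** it ended at a hard stop at about 12 N, and the load was eased before I let go.
- **Collar:** the wrist picture shows its front face flush with the mouth face, within about 0.5 mm.
- **Slug:** both the scene and top views put it about 32 mm before the tray centre, on the tray floor.
- **Release:** the gripper was open and clear of everything, with wrist force near zero. The rod looked still in the last pictures; I did not measure its speed.
- **Not rechecked:** I did not measure the short rod, beaker or crucible again, but nothing came near them and no unexpected contact showed.

**What failed or disagreed:**
- **First grasp:** it closed on air above the rod, because the real fingertips sit about 32 mm short of the reported TCP. Two cameras agreed on this, so I corrected for it and the second grasp held.
- **Grip width:** it read about 10 mm on the 12 mm rod.
- **Mouth position:** the top camera and the wrist camera differed by about 2 mm. I used the wrist value, and the insertion met no resistance.

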